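# Switch on the detector's channel with the stylus

### The job

On the grey switch box, switch on the channel that has the tall detector cartridge plugged in behind it: take the stylus, slide the clear guard aside and press the rear of that channel's rocker fully down with the stylus tip, leaving the other five off. Then slide the guard fully shut and stand the stylus back in its holder, fully down. Keep the hand itself off the switch box and do not disturb the bottles and other things around.

Things in the scene. Friction and masses are not known exactly. Their poses are not given: they have to be found in the camera images.
- bank: Grey switch box fixed to the bench, 130 (own x) x 270 (own y) x 55 mm high. Origin: centre of its underside; +x its rear, +y its left (seen from its front), z up. On top, rails along y at x = +/-27 (6 wide, up to z 71); between them six white rockers in a row along y, covered by a clear sliding guard; behind each rocker, at x = 46, a socket.
- cartridge: Detector cartridge: upright steel cylinder 13 mm across on a grey foot, fixed in one of the six sockets, its top 38 mm above the box top (z 93 of the box). The other five sockets hold flat grey blanking caps 7 mm high. Origin: centre of its underside, on the box top. Its y in the box frame is that of its channel's rocker.
- guard (a joint): Sliding clear plastic guard, in m: 0 = fully shut over all six rockers, 0.116 = fully open, slid along the box's +y. Plate 56 x 114 x 4 thick; shut, it covers y -114 to 0 of the box, its underside at z 71 and top at z 75. Slides with about 1.2 N friction and stays where left.
- guard_rib (a point): Centre of the top edge of the guard's upright aluminium rib (36 along x, 6 thick along y, from the plate's top at z 75 up to z 99 of the box), at the +y end of the guard: box y = -3 when shut, 113 when open. Push it sideways to slide the guard.
- stylus: Stylus, 125 mm long, about 40 g, standing tip down in its holder. Origin: the end of the tip; +z along it towards the top. Steel tip 6 mm across up to z 20, shaft 9 mm across up to z 60, then a square grey grip 12 x 12 (sides along its x and y) from z 60 to the top at 125. Seated, its origin is 5 mm above the bench.
- stylus_tip (a point): End of the stylus tip (same as the stylus origin).
- holder: Black holder block fixed to the bench, 50 x 50 x 65 high, with a 13.5 mm upright through hole in the middle; the stylus's shaft stands in it and the shoulder of its grip rests on the block's top. Origin: centre of its underside.
- rocker1 (a joint): Rocker 1 of 6: white, 28 (box x) x 13 (box y) mm, pivot at box x = 0, y = -105, z = 59 (pitch 18). In rad: 0 = off (rear end up), 0.6 = on (rear end down); stiff, stays where left. Press its top 9 mm behind the pivot, 2 to 3 N: that spot is at box z 66 when off, 61 when on.
- rocker2 (a joint): Rocker 2 of 6: white, 28 (box x) x 13 (box y) mm, pivot at box x = 0, y = -87, z = 59 (pitch 18). In rad: 0 = off (rear end up), 0.6 = on (rear end down); stiff, stays where left. Press its top 9 mm behind the pivot, 2 to 3 N: that spot is at box z 66 when off, 61 when on.
- rocker3 (a joint): Rocker 3 of 6: white, 28 (box x) x 13 (box y) mm, pivot at box x = 0, y = -69, z = 59 (pitch 18). In rad: 0 = off (rear end up), 0.6 = on (rear end down); stiff, stays where left. Press its top 9 mm behind the pivot, 2 to 3 N: that spot is at box z 66 when off, 61 when on.
- rocker4 (a joint): Rocker 4 of 6: white, 28 (box x) x 13 (box y) mm, pivot at box x = 0, y = -51, z = 59 (pitch 18). In rad: 0 = off (rear end up), 0.6 = on (rear end down); stiff, stays where left. Press its top 9 mm behind the pivot, 2 to 3 N: that spot is at box z 66 when off, 61 when on.
- rocker5 (a joint): Rocker 5 of 6: white, 28 (box x) x 13 (box y) mm, pivot at box x = 0, y = -33, z = 59 (pitch 18). In rad: 0 = off (rear end up), 0.6 = on (rear end down); stiff, stays where left. Press its top 9 mm behind the pivot, 2 to 3 N: that spot is at box z 66 when off, 61 when on.
- rocker6 (a joint): Rocker 6 of 6: white, 28 (box x) x 13 (box y) mm, pivot at box x = 0, y = -15, z = 59 (pitch 18). In rad: 0 = off (rear end up), 0.6 = on (rear end down); stiff, stays where left. Press its top 9 mm behind the pivot, 2 to 3 N: that spot is at box z 66 when off, 61 when on.
- bottle_a: Bystander, loose: amber bottle, 44 mm across, 130 tall, near the holder. Origin: centre of its underside.
- jar_a: Bystander, loose: clear jar, 48 mm across, 50 tall, near the holder. Origin: centre of its underside.
- dish_a: Bystander, loose: small white open ceramic pot, 48 mm across, 25 tall, near the holder. Origin: centre of its underside.
- weight_a: Bystander, loose: brass weight with a knob, 32 mm across, 42 tall, near the holder. Origin: centre of its underside.
- bottle_b: Bystander, loose: amber bottle, 50 mm across, 135 tall, behind the switch box. Origin: centre of its underside.
- bottle_c: Bystander, loose: clear bottle, 50 mm across, 110 tall, behind the switch box. Origin: centre of its underside.
- beaker: Bystander, loose: glass beaker, 54 mm across, 75 tall, in front of the switch box. Origin: centre of its underside.
There are look-alikes about, which are no part of the job. There is more than one size of the stylus; the one meant has the size given above.

How it is judged:
By the outcome, as a careful person would: the job done as asked, in the order asked, and still so for the second after the job is handed in, with the robot touching nothing.
It also fails if it takes over 66 s, if anything falls off the work surface, if the arm or the gripper's body presses on something with over 40 N, if the wrist force passes 120 N, or if a joint passes its speed limit or range.

### The arm

A 6-joint arm with a two-finger parallel gripper is mounted at the origin on the work surface. World frame = base frame: x ahead of the robot, y to its left, z up, the work surface at z = 0. Lengths are in mm, angles in degrees, forces in N, time in s.
With the tool pointing down it reaches from about 300 to 850 mm from the base axis. Payload 4.2 kg.
Tool frame: the origin (TCP) lies midway between the tips of the shut fingers; the grasp point (between the pads) lies 19 mm behind it; y points along the fingers, z is the direction in which the jaws open and shut, and the axes are right-handed (so a half turn about y gives the same grasp; the last joint's range is limited). The gripper opens to 91 mm and grips with 3 to 60 N. Pads are 32 mm wide; open, the fingers measure 118 mm over their backs; the gripper's body (76 mm by 178 mm) begins 60 mm behind the grasp point.
Start: joints at [-66.921, 18.312, 89.639, -0, 72.044, -1.146], TCP at [235.936, -524.383, 213.976] pointing down, gripper open.
Joint ranges: [-177.97, 177.97], [-48.28, 115.42], [12.27, 149.76], [-77.06, 257.06], [2.81, 150.46], [-146.56, 146.56]. Speed limits (degrees/s): [147.25, 147.25, 180, 180, 180, 180].

### API

Orientations are given as [roll, pitch, yaw] about the fixed x, y, z axes, in that order (R = Rz(yaw) Ry(pitch) Rx(roll)).
In Python, from workcell import env gives the robot as it stands.
- The arm moves only by the shell command python3 -m handwheel 'ROWS' [FORCE]. ROWS is JSON, a list of rows, each a list of 3 entries, a list of its own where there are three numbers: the opening, from 0 (shut) to 1 (fully open), then the shift along the tool's x, y, z in mm, then the turn, a rotation vector about the tool's x, y, z in degrees. A call has exactly 10 rows; each row shifts and turns the commanded pose from where the row before left it, along the tool's axes as they then stand; what a row does not reach is not made up. A row lasts 1/12 s, in which the tool goes at most 41.7 mm and 7.16 degrees, less where a joint would pass 70% of its speed; a pose out of reach is approached as far as the arm can. A call is refused whole if a number of a shift passes 41.7 or a number of a turn 7.16, either way. A call with a gripper value outside its range is refused whole. The fingers move at their own pace and stop on an object; FORCE is the grip in N (left out, the last holds). Time passes only in rows, so rows that do not move let the fingers close, or fill a call up. It gives the time, the measured TCP pose, the force and the opening at its end, in the units of the state.
- env.state(): the state, without advancing time (a new reading comes with each control period).
- env.grab_frame(name): name is "side" or "top" or "wrist"; returns the picture (384x512x3 uint8, red, green, blue); there is no depth.
- env.camera_info(name): a dict with "fx", "fy", "cx", "cy" (pixels), "camera_from_world" (4x4, takes a point from world to camera coordinates); the wrist camera has in their place "mount" (4x4, takes a point from camera to tool coordinates, whose origin is the TCP and whose axes are the tool frame's). Camera axes: x right, y down, z forward; pixel columns grow to the right and rows downward; lengths in mm; the calibration is good to about 2 mm. The wrist camera is an equidistant fisheye: a pixel r from the principal point sees the ray r / f radians off the axis. A picture is of the moment at which its call begins: read the wrist's pose just before it. camera_info takes no time and is no camera call.
- env.job_done(): hands the job in, once; it reports no verdict.
Trained networks look in the newest picture that a camera, given by its name, has taken for a name from the list of things; names that differ only in an ending like _2 or _b are one class to them, and where a whole thing is asked for, a point or a joint stands for the part that bears it (a point fixed in the world has none). Each returns a list of dicts, best first, with "p" (0 to 1); they miss things now and then, are a little off and sometimes report something else, mostly with a low value. They report only what shows in the picture. A call takes as long as a camera call. They do not tell look-alikes from the thing itself.
- env.masks_of(camera, label): "region" (384x512 bool, what is visible of it) and "location" ([column, row] in pixels, amid what is visible of it).
The state is a dict: "time_s": time; "qpos": joint angles; "qvel": joint speeds; "effort": joint torques, N m; "ee_pos": TCP position; "ee_rot": TCP orientation; "force": force on the tool from outside, world axes, zero at the start; "torque": the same for the moment, N m; "gripper_width": finger opening in mm.
Only numpy, scipy, OpenCV 4.12 (cv2) and the standard library are available. Lean on these libraries where they do the work, as an engineer would, in place of code of your own. Each camera call takes 0.05 s, during which the arm holds its last target.

## Working session

There is one attempt and no reset: what is moved stays moved. The work goes in short steps, Python scripts to look and compute and a shell command to move; the robot and the scene stay as the last step left them, time stands still between calls to the robot, and variables do not carry over. Pictures are saved under pics/ and viewed, and the job is handed in when it is done.

```bash
mkdir -p pics; ls
python3 - <<'E'
from workcell import env
import cv2,numpy as np
np.set_printoptions(suppress=True,precision=3)
print(env.state())
for n in("side","top","wrist"):
    print(n,env.camera_info(n))
    im=env.grab_frame(n); cv2.imwrite(f"pics/{n}0.png",cv2.resize(im[:,:,::-1],(800,600),interpolation=cv2.INTER_CUBIC))
E
```

```text
pics
{'time_s': 0.0, 'qpos': array([-66.922,  18.35 ,  89.706,  -0.   ,  72.042,  -1.147]), 'qvel': array([ 0.049, -0.071, -0.026,  0.005,  0.09 ,  0.065]), 'effort': array([  0.001, -41.245, -23.197,   0.073,   0.046,  -0.   ]), 'ee_pos': array([ 235.731, -523.914,  213.132]), 'ee_rot': array([ -90.099,    0.002, -155.775]), 'force': array([-0.514,  0.271,  0.454]), 'torque': array([ 0.048, -0.022,  0.035]), 'gripper_width': 91.29731107936975}
side {'fx': 454.2533404772999, 'fy': 454.2533404772999, 'cx': 260.874800316017, 'cy': 188.66105530334852, 'camera_from_world': array([[  -0.992,   -0.13 ,    0.001,  565.99 ],
       [  -0.07 ,    0.524,   -0.849,   69.649],
       [   0.11 ,   -0.842,   -0.528, 1183.126],
       [   0.   ,    0.   ,    0.   ,    1.   ]])}
top {'fx': 499.52479629182716, 'fy': 499.52479629182716, 'cx': 250.4866816531266, 'cy': 200.64467865640853, 'camera_from_world': array([[   0.151,   -0.989,   -0.005,   27.187],
       [  -0.968,   -0.146,   -0.205,  568.64 ],
       [   0.202,    0.036,   -0.979, 1044.876],
       [   0.   ,    0.   ,    0.   ,    1.   ]])}
wrist {'fx': 297.3186396354542, 'fy': 297.3186396354542, 'cx': 256.70338526975144, 'cy': 188.03605825744253, 'mount': array([[   0.001,    0.956,    0.292,  -82.783],
       [  -0.001,   -0.292,    0.956, -170.815],
       [   1.   ,   -0.001,    0.   ,    0.415],
       [   0.   ,    0.   ,    0.   ,    1.   ]])}
```

View pics/side0.png

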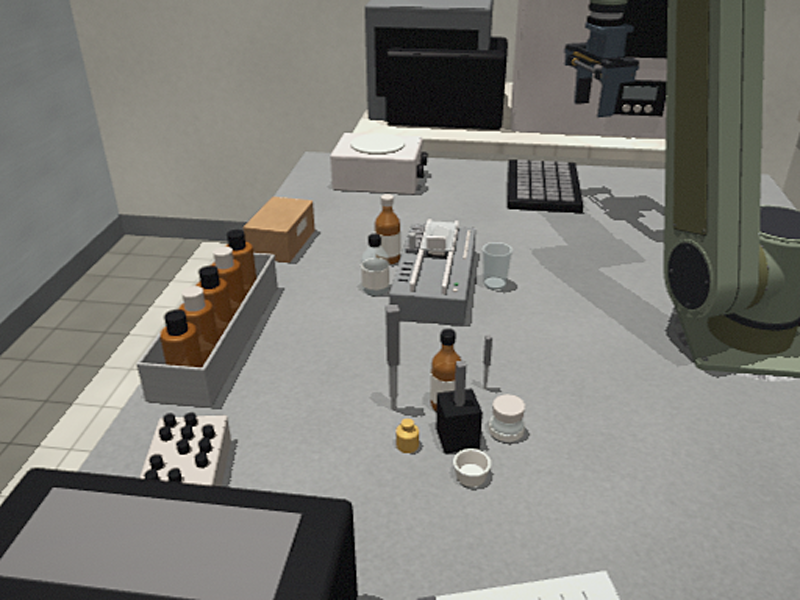

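View pics/top0.png

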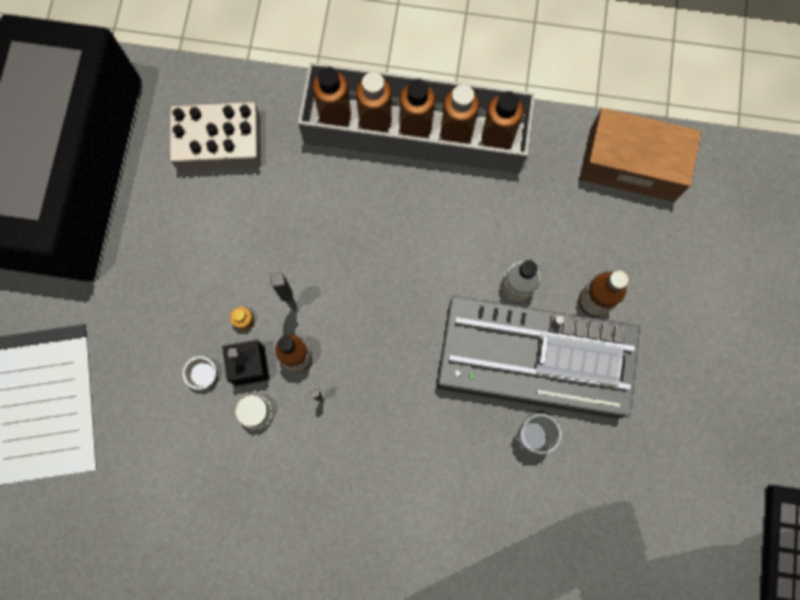

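View pics/wrist0.png

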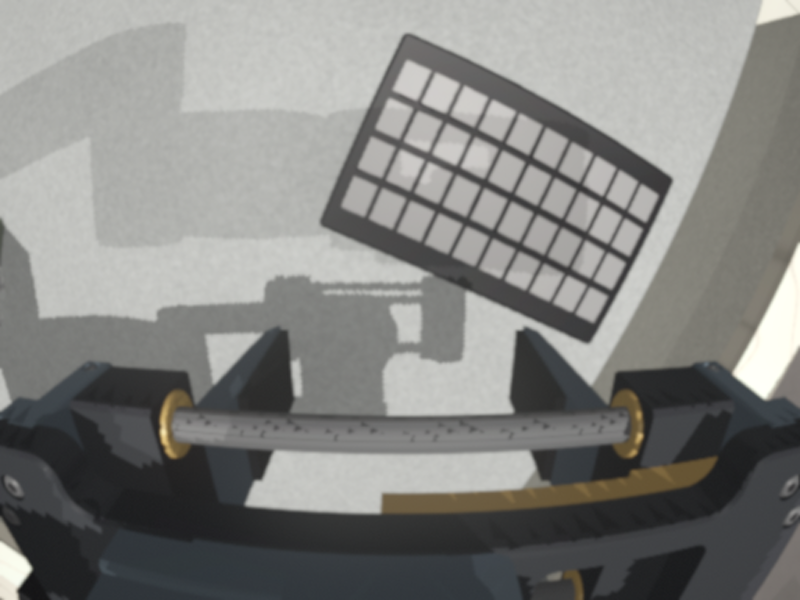

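The side view shows three styluses: a big one at (393,350), a small one at (487,360), and one in the black holder at (460,400). The switch box is at (540,355) in the top view, with the cartridge near (558,322).

```bash
cat > h.py <<'E'
from workcell import env
import cv2,numpy as np
from scipy.spatial.transform import Rotation as R
np.set_printoptions(suppress=True,precision=2,linewidth=150)
def pose():
    s=env.state(); return np.array(s["ee_pos"]),R.from_euler("xyz",s["ee_rot"],degrees=True).as_matrix()
def cam(name,p=None):
    """origin, fn pixel->world dir"""
    ci=env.camera_info(name)
    if name=="wrist":
        t,Rm=p if p is not None else pose(); M=ci["mount"]; C=Rm@M[:3,3]+t; Rw=Rm@M[:3,:3]
    else:
        E=ci["camera_from_world"]; Rw=E[:3,:3].T; C=-Rw@E[:3,3]
    return ci,C,Rw
def ray(name,uv,p=None):
    ci,C,Rw=cam(name,p); a=(uv[0]-ci["cx"])/ci["fx"]; b=(uv[1]-ci["cy"])/ci["fy"]
    if name=="wrist":
        th=np.hypot(a,b); d=np.array([a/th*np.sin(th),b/th*np.sin(th),np.cos(th)]) if th>1e-9 else np.array([0,0,1.])
    else: d=np.array([a,b,1.]); d/=np.linalg.norm(d)
    return C,Rw@d
def proj(name,P,p=None):
    ci,C,Rw=cam(name,p); q=Rw.T@(np.asarray(P,float)-C)
    if name=="wrist":
        r=np.hypot(q[0],q[1]); th=np.arctan2(r,q[2]); k=th/max(r,1e-9); return np.array([ci["cx"]+ci["fx"]*q[0]*k,ci["cy"]+ci["fy"]*q[1]*k])
    return np.array([ci["cx"]+ci["fx"]*q[0]/q[2],ci["cy"]+ci["fy"]*q[1]/q[2]])
def atz(name,uv,z,p=None):
    C,d=ray(name,uv,p); return C+d*(z-C[2])/d[2]
def tri(rays):
    A=np.zeros((3,3));b=np.zeros(3)
    for C,d in rays: Q=np.eye(3)-np.outer(d,d);A+=Q;b+=Q@C
    X=np.linalg.solve(A,b); return X,max(np.linalg.norm((np.eye(3)-np.outer(d,d))@(X-C)) for C,d in rays)
def crop(im,c0,r0,c1,r1,f,name):
    cv2.imwrite("pics/"+name,cv2.resize(im[r0:r1,c0:c1,::-1],None,fx=f,fy=f,interpolation=cv2.INTER_CUBIC))
E
python3 - <<'E'
from h import *
ims={n:env.grab_frame(n) for n in("top","side")}
crop(ims["top"],90,150,420,300,2.4,"tcrop.png"); crop(ims["side"],220,130,350,320,3,"scrop.png")
for l in ["bank","cartridge","guard_rib","stylus","holder","beaker","bottle_a","jar_a"]:
    for n in ims:
        for d in env.masks_of(n,l)[:4]:
            r,c=np.where(d["region"]); print(l,n,round(d["p"],2),np.round(d["location"],1),"bbox",c.min(),r.min(),c.max(),r.max(),len(c))
E
```

```text
bank top 0.74 [158.4 236.7] bbox 143 218 171 246 577
bank top 0.59 [343.1 232.3] bbox 280 190 408 267 6853
bank top 0.25 [331.5 174.9] bbox 321 166 345 193 534
bank side 0.65 [276.6 176.5] bbox 249 141 303 207 2757
cartridge top 0.69 [125.5 240.1] bbox 116 228 137 248 368
cartridge top 0.53 [351.8 205.6] bbox 352 202 359 212 69
guard_rib top 0.62 [372.2 228.2] bbox 343 213 398 246 1440
guard_rib side 0.84 [283.5 149.6] bbox 270 142 290 159 331
stylus top 0.59 [181.7 184.2] bbox 174 175 189 197 181
stylus side 0.98 [252.1 221.3] bbox 246 195 255 261 513
stylus side 0.71 [311.8 228.4] bbox 308 213 315 247 193
stylus side 0.46 [293.  243.1] bbox 290 231 298 259 202
holder top 0.62 [160.6 237.6] bbox 143 217 171 245 583
holder side 0.71 [287.6 268.6] bbox 278 248 308 289 1009
beaker top 0.72 [343.3 279. ] bbox 331 265 358 289 526
beaker side 0.65 [316.9 169.5] bbox 308 154 327 186 532
bottle_a top 0.95 [184.7 225.3] bbox 176 215 198 237 398
bottle_a top 0.82 [387.4 187.2] bbox 370 173 401 202 684
bottle_a top 0.8 [331.5 178.8] bbox 321 166 345 193 521
bottle_a side 0.86 [282.  233.3] bbox 275 210 293 261 572
bottle_a side 0.81 [243.6 144.6] bbox 240 124 256 168 475
bottle_a side 0.66 [240.5 173. ] bbox 231 150 248 188 588
jar_a top 0.67 [162.1 261.8] bbox 151 253 174 274 403
jar_a side 0.77 [324.8 268.8] bbox 313 252 335 282 589
jar_a side 0.22 [240.  173.1] bbox 231 149 248 187 550
```

View pics/tcrop.png

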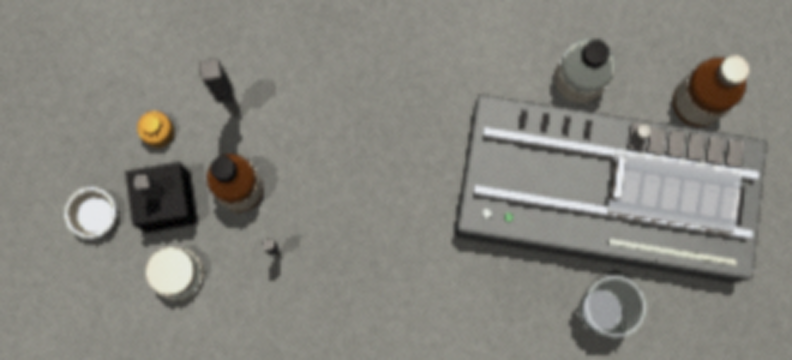

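View pics/scrop.png

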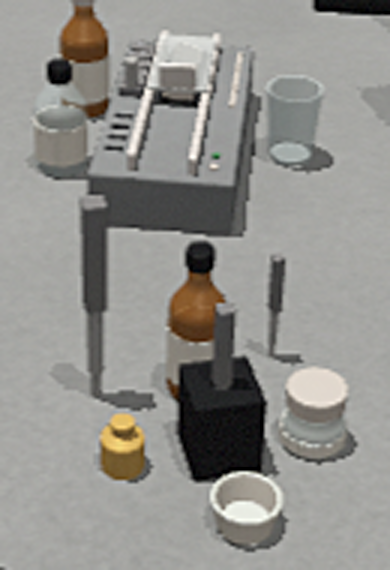

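Run:
```python
from h import *
# holder stylus top: top view and side view guesses
print("holder top centre top-cam z65",atz("top",(157,229),65))
print("big", [atz("side",(252,261),0), atz("top",(189,197),0)])
print("small",[atz("side",(312,247),0), atz("top",(204,262),0)])
for nm,(a,b) in dict(stylus=((150,225),(295,232)),big=((177,178),(251,195)),small=((203,251),(312,214)),cart=((357,205),(270,141)),rib=((346,224),(280,150))).items():
    print(nm,tri([ray("top",a),ray("side",b)]))
```

```text
holder top centre top-cam z65 [464.22 303.44  65.  ]
big [array([557.77, 254.52,   0.  ]), array([557.36, 257.68,   0.  ])]
small [array([424.63, 186.61,   0.  ]), array([413.6, 197.4,   0. ])]
stylus (array([462.29, 305.15, 130.2 ]), np.float64(0.09574339098493255))
big (array([557.12, 258.69, 180.34]), np.float64(0.4614171474412741))
small (array([429.73, 192.51,  98.55]), np.float64(0.6581697344503237))
cart (array([ 563.63, -108.89,  126.81]), np.float64(4.200250085332402))
rib (array([529.22, -94.31, 107.02]), np.float64(0.43906710915030883))
```

The standing one in the holder has its top at z 130, which fits a 125 mm stylus seated 5 mm up. The big one (180) and the small one (98) don't fit. Next I'll measure the box roughly and plan a wrist look.

Run:
```python
from h import *
c=[atz("top",(90+u/2.4,150+v/2.4),55)[:2] for u,v in((478,97),(765,138),(752,275),(460,230))]
print(np.array(c), np.mean(c,0)); 
for a,b in((0,1),(3,2)): d=c[a]-c[b]; print(np.degrees(np.arctan2(d[1],d[0]))-90,np.linalg.norm(d))
h=[atz("top",(90+u/2.4,150+v/2.4),65)[:2] for u,v in((127,172),(180,163),(193,208),(138,226))]
print(np.array(h),np.mean(h,0))
for nm,(u,v) in dict(bottle_a=(232,185),jar=(172,272),dish=(92,214),wt=(155,130),bb=(718,85),bc=(588,70),beaker=(612,307)).items(): print(nm,atz("top",(90+u/2.4,150+v/2.4),50)[:2])
```

```text
[[ 594.79   30.74]
 [ 595.88 -235.39]
 [ 468.96 -234.72]
 [ 469.77   30.17]] [ 532.35 -102.3 ]
0.23481642280296455 266.12927387714524
-0.17379416936168468 264.8930832420594
[[475.48 336.87]
 [490.86 290.76]
 [452.1  271.51]
 [428.63 317.51]] [461.77 304.16]
bottle_a [480.02 242.73]
jar [393.51 282.42]
dish [434.43 364.7 ]
wt [520.09 322.51]
bb [ 640.81 -189.17]
bc [637.05 -67.69]
beaker [ 422.17 -114.55]
```

```bash
cat >> h.py <<'E'
def plan(target,yaw,n,start=None):
    p,M=pose() if start is None else start
    y0=np.degrees(np.arctan2(M[1,0],M[0,0])); dy=(yaw-y0+180)%360-180
    d=(np.array(target)-p)
    print("from",p,"yaw",round(y0,2),"delta",d,"dyaw",round(dy,2))
    for i in range(n):
        y=np.radians(y0+dy*i/n); w=d/n
        print([round(float(v),1) for v in (np.cos(y)*w[0]+np.sin(y)*w[1],-w[2],-np.sin(y)*w[0]+np.cos(y)*w[1])],round(-dy/n,2))
E
python3 - <<'E'
from h import *
plan((532-90,-80-140,310),-90,10)
E
```

```text
from [ 235.94 -524.4   213.98] yaw -155.77 delta [206.06 304.4   96.02] dyaw 65.77
[-31.3, -9.6, -19.3] -6.58
[-33.3, -9.6, -15.6] -6.58
[-34.9, -9.6, -11.7] -6.58
[-36.0, -9.6, -7.6] -6.58
[-36.6, -9.6, -3.4] -6.58
[-36.8, -9.6, 0.8] -6.58
[-36.4, -9.6, 5.0] -6.58
[-35.6, -9.6, 9.1] -6.58
[-34.3, -9.6, 13.1] -6.58
[-32.6, -9.6, 17.0] -6.58
```

```bash
python3 -m handwheel '[[1,[-31,-10,-19],[0,-6.58,0]],[1,[-33,-10,-16],[0,-6.58,0]],[1,[-35,-10,-12],[0,-6.58,0]],[1,[-36,-10,-8],[0,-6.58,0]],[1,[-37,-10,-3],[0,-6.58,0]],[1,[-37,-10,1],[0,-6.58,0]],[1,[-36,-10,5],[0,-6.58,0]],[1,[-36,-9,9],[0,-6.58,0]],[1,[-34,-9,13],[0,-6.58,0]],[1,[-33,-9,17],[0,-6.58,0]]]'
python3 - <<'E'
from h import *
plan((532,-80,310),-90,8)
E
```

```text
time_s: 1.88
ee_pos: [442.3, -217.6, 311.7]
ee_rot: [-90.0, -0.0, -89.7]
force: [0.9, -0.4, 0.3]
gripper_width: 91.0
from [ 442.26 -217.6   311.67] yaw -89.66 delta [ 89.74 137.6   -1.67] dyaw -0.34
[-17.1, 0.2, 11.3] 0.04
[-17.1, 0.2, 11.3] 0.04
[-17.2, 0.2, 11.3] 0.04
[-17.2, 0.2, 11.3] 0.04
[-17.2, 0.2, 11.3] 0.04
[-17.2, 0.2, 11.3] 0.04
[-17.2, 0.2, 11.2] 0.04
[-17.2, 0.2, 11.2] 0.04
```

```bash
python3 -m handwheel '[[1,[-24,0,15],[0,0,0]],[1,[-24,0,15],[0,0,0]],[1,[-24,0,15],[0,0,0]],[1,[-24,0,15],[0,0,0]],[1,[-24,0,15],[0,0,0]],[1,[-18,0,15],[0,0,0]],[1,[0,0,0],[0,0,0]],[1,[0,0,0],[0,0,0]],[1,[0,0,0],[0,0,0]],[1,[0,0,0],[0,0,0]]]'
cat >> h.py <<'E'
def shot(n):
    p=pose(); im=env.grab_frame("wrist"); np.savez(f"shot{n}.npz",t=p[0],M=p[1],im=im)
    cv2.imwrite(f"pics/w{n}.png",cv2.resize(im[:,:,::-1],(800,600),interpolation=cv2.INTER_CUBIC)); return p,im
def load(n):
    z=np.load(f"shot{n}.npz"); return (z["t"],z["M"]),z["im"]
E
python3 - <<'E'
from h import *
p,im=shot(1)
for l in ["bank","cartridge","guard_rib","guard","rocker1"]:
    for d in env.masks_of("wrist",l)[:6]:
        r,c=np.where(d["region"]); print(l,round(d["p"],2),np.round(d["location"],1),"bbox",c.min(),r.min(),c.max(),r.max(),len(c), atz("wrist",d["location"],60,p))
E
```

```text
time_s: 2.72
ee_pos: [531.1, -82.0, 311.1]
ee_rot: [-90.0, -0.0, -90.0]
force: [-0.6, -0.4, -0.3]
gripper_width: 91.1
bank 0.75 [254.1 157.6] bbox 213 79 304 252 13973 [527.14 -82.65  60.  ]
cartridge 0.53 [291.5 185.6] bbox 281 178 297 193 224 [ 582.58 -124.89   60.  ]
guard_rib 0.74 [257.7 207.1] bbox 238 171 277 243 2783 [ 532.31 -158.84   60.  ]
guard 0.67 [257.7 204.6] bbox 237 171 277 243 2786 [ 532.31 -154.8    60.  ]
```

View pics/w1.png

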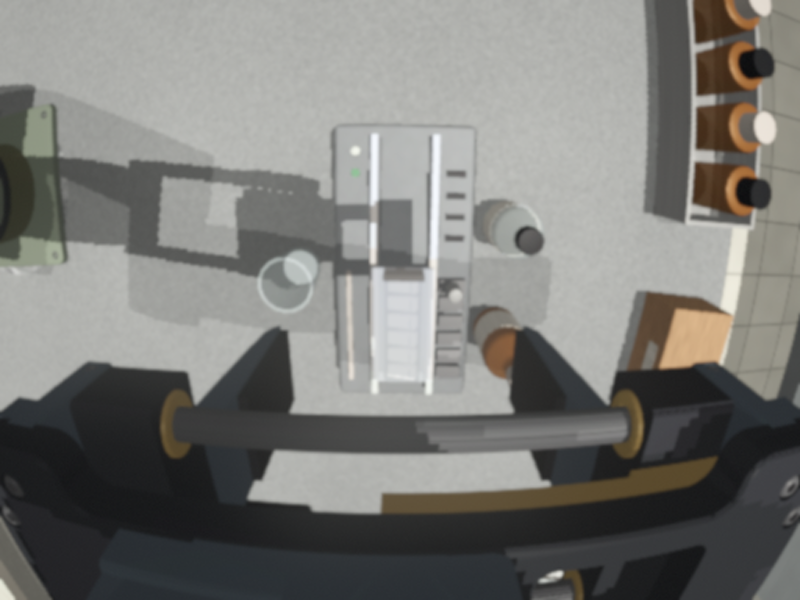

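Run:
```python
from h import *
p,im=load(1); crop(im,205,75,325,260,3.2,"w1c.png"); crop(im,230,160,310,255,6,"w1d.png")
```

```text
(no output)
```

View pics/w1c.png

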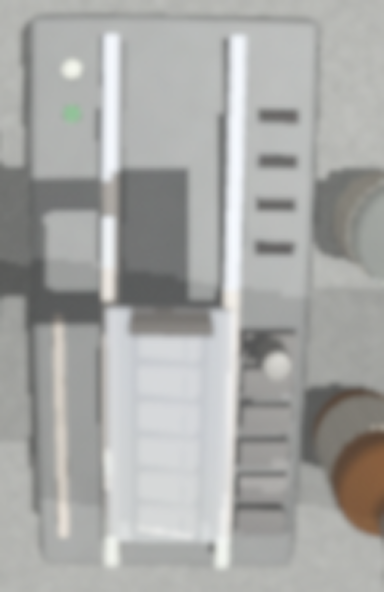

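View pics/w1d.png

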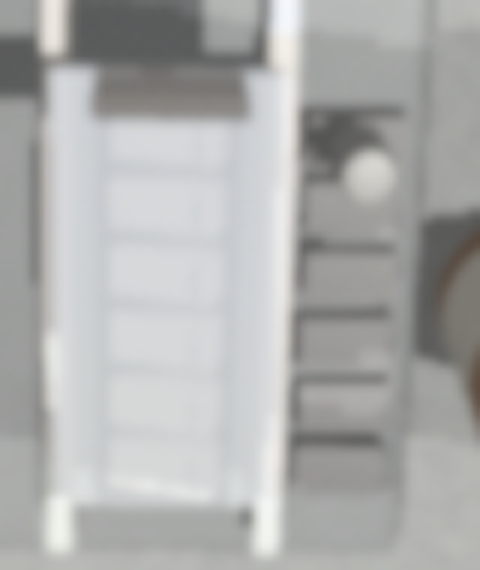

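Run:
```python
from h import *
from scipy.optimize import least_squares
p,im=load(1)
k=3.2
# bank top edges in w1c crop: corners at z55; rails ends z71
obs=[((33,18),(65,135,55)),((320,22),(65,135,55)),((45,565),0),((292,565),0)]
P=[((30,16),(-65,135,55)),((318,20),(65,135,55)),((44,566),(-65,-135,55)),((294,566),(65,-135,55)),((111,34),(-27,None,71)),((236,34),(27,None,71))]
def mod(q,b): c,s=np.cos(q[2]),np.sin(q[2]); return (q[0]+c*b[0]-s*b[1],q[1]+s*b[0]+c*b[1],b[2]+0)
P4=[(np.array(u)/k+[205,75],b) for u,b in P[:4]]
f=lambda q:np.concatenate([proj("wrist",mod(q,b),p)-u for u,b in P4])
r=least_squares(f,[532,-102,0]); print(r.x,np.degrees(r.x[2]),r.fun)
q=r.x
for i,y in enumerate(range(-105,0,18)):
    print(i+1,[np.round((proj("wrist",mod(q,b),p)-[230,160])*6) for b in((46,y,55),(46,y,93),(46,y+8,62))])
print("rib top",(proj("wrist",mod(q,(0,-3,99)),p)-[230,160])*6)
print("rib pts",tri([ray("wrist",(230+170/6,160+95/6),p),ray("top",(346,224))]))
print("cart",tri([ray("wrist",(230+370/6,160+172/6),p),ray("top",(90+644/2.4,150+131/2.4))]))
np.save("bank.npy",q)
```

```text
[ 533.73 -105.54   -0.01] -0.5009032071284422 [-0.81 -0.    0.85 -0.39 -0.44  0.06  0.43  0.53]
1 [array([340., 458.]), array([355., 525.]), array([344., 442.])]
2 [array([344., 396.]), array([358., 460.]), array([348., 379.])]
3 [array([347., 333.]), array([362., 393.]), array([351., 315.])]
4 [array([350., 268.]), array([366., 324.]), array([354., 248.])]
5 [array([353., 201.]), array([369., 252.]), array([357., 179.])]
6 [array([355., 133.]), array([373., 178.]), array([360., 109.])]
rib top [172.92 133.37]
rib pts (array([531.93, -98.09,  96.72]), np.float64(2.402776072536982))
cart (array([ 578.05, -118.72,   92.67]), np.float64(1.2011316230510056))
```

Run:
```python
from h import *
p,im=load(1);q=np.load("bank.npy")
def mod(b): c,s=np.cos(q[2]),np.sin(q[2]); return (q[0]+c*b[0]-s*b[1],q[1]+s*b[0]+c*b[1],b[2])
for b in((0,0,75),(0,0,99),(0,-6,99),(0,-6,75),(-28,0,75),(28,0,75),(-28,-114,75),(28,-114,75),(-27,135,71),(27,135,71),(-27,-135,71),(27,135,71),(-18,0,99),(18,0,99)): print(b,np.round((proj("wrist",mod(b),p)-[230,160])*6), np.round((proj("top",mod(b))-[90,150])*2.4))
```

```text
(0, 0, 75) [172.  93.] [621. 180.]
(0, 0, 99) [173. 120.] [626. 175.]
(0, -6, 99) [173. 146.] [633. 176.]
(0, -6, 75) [172. 118.] [628. 181.]
(-28, 0, 75) [54. 92.] [617. 210.]
(28, 0, 75) [291.  94.] [625. 149.]
(-28, -114, 75) [ 59. 522.] [745. 231.]
(28, -114, 75) [277. 523.] [751. 169.]
(-27, 135, 71) [  58. -487.] [467. 186.]
(27, 135, 71) [ 297. -485.] [476. 128.]
(-27, -135, 71) [ 65. 584.] [767. 234.]
(27, 135, 71) [ 297. -485.] [476. 128.]
(-18, 0, 99) [ 92. 120.] [624. 196.]
(18, 0, 99) [254. 121.] [629. 155.]
```

Run:
```python
from h import *
p,im=load(1);q=np.load("bank.npy")
def mod(b): c,s=np.cos(q[2]),np.sin(q[2]); return (q[0]+c*b[0]-s*b[1],q[1]+s*b[0]+c*b[1],b[2])
for y in (-6,-24,-42,-60,-78,-96): print(y,np.round((proj("wrist",mod((0,y,60)),p)-[230,160])*6),np.round((proj("top",mod((0,y,60)))-[90,150])*2.4))
# plan to view holder
plan((480,215,330),-70,10)
```

```text
-6 [172. 101.] [624. 183.]
-24 [171. 172.] [644. 186.]
-42 [170. 240.] [664. 190.]
-60 [170. 307.] [684. 193.]
-78 [169. 372.] [703. 196.]
-96 [168. 435.] [723. 199.]
from [531.34 -81.67 311.07] yaw -90.02 delta [-51.34 296.67  18.93] dyaw 20.02
[-29.7, -1.9, -5.1] -2.0
[-29.8, -1.9, -4.1] -2.0
[-30.0, -1.9, -3.1] -2.0
[-30.0, -1.9, -2.0] -2.0
[-30.1, -1.9, -1.0] -2.0
[-30.1, -1.9, 0.1] -2.0
[-30.1, -1.9, 1.1] -2.0
[-30.0, -1.9, 2.2] -2.0
[-29.9, -1.9, 3.2] -2.0
[-29.8, -1.9, 4.3] -2.0
```

Channel 6 (y = −15) fits. The cartridge top triangulates to z 92.7 and box y −13, and the five cap lines and rocker gaps match. It is confirmed in the enlarged crop at (370,172). The box is at about (533.7, −105.5) with yaw −0.5°. Next is a look at the holder.

```bash
python3 -m handwheel '[[1,[-38,-2,-7],[0,-2,0]],[1,[-38,-2,-6],[0,-2,0]],[1,[-38,-2,-4],[0,-2,0]],[1,[-38,-2,-3],[0,-2,0]],[1,[-38,-2,-1],[0,-2,0]],[1,[-38,-2,0],[0,-2,0]],[1,[-38,-2,1],[0,-2,0]],[1,[-38,-2,3],[0,-2,0]],[1,[-38,-2,4],[0,-2,0]],[1,[-38,-2,6],[0,-2,0]]]'
python3 -m handwheel '[[0.5,[0,0,0],[0,0,0]],[0.5,[0,0,0],[0,0,0]],[0.5,[0,0,0],[0,0,0]],[0.5,[0,0,0],[0,0,0]],[0.5,[0,0,0],[0,0,0]],[0.5,[0,0,0],[0,0,0]],[0.5,[0,0,0],[0,0,0]],[0.5,[0,0,0],[0,0,0]],[0.5,[0,0,0],[0,0,0]],[0.5,[0,0,0],[0,0,0]]]'
python3 - <<'E'
from h import *
p,im=shot(2)
print(p[0])
for l in ["stylus","holder"]:
    for d in env.masks_of("wrist",l)[:6]:
        r,c=np.where(d["region"]); print(l,round(d["p"],2),np.round(d["location"],1),"bbox",c.min(),r.min(),c.max(),r.max(),len(c))
u=proj("wrist",(462,305,130),p);print(u)
c,r=int(u[0])-50,int(u[1])-45; c=max(c,0);r=max(r,0);print(c,r); crop(im,c,r,c+100,r+90,6,"w2c.png")
E
```

```text
time_s: 3.85
ee_pos: [464.1, 296.7, 331.3]
ee_rot: [-90.0, -0.0, -69.9]
force: [0.7, 0.6, -0.2]
gripper_width: 91.1
time_s: 4.68
ee_pos: [464.8, 295.0, 330.9]
ee_rot: [-90.0, -0.0, -70.0]
force: [0.0, 0.3, 0.7]
gripper_width: 46.1
[464.85 294.99 330.95]
stylus 0.84 [313.1 205.8] bbox 297 186 324 231 446
stylus 0.51 [259.7 150.6] bbox 252 143 262 160 160
holder 0.85 [261.1 145.7] bbox 241 127 273 165 1047
holder 0.51 [258. 151.] bbox 253 144 262 162 169
[257.57 156.78]
207 111
```

View pics/w2.png

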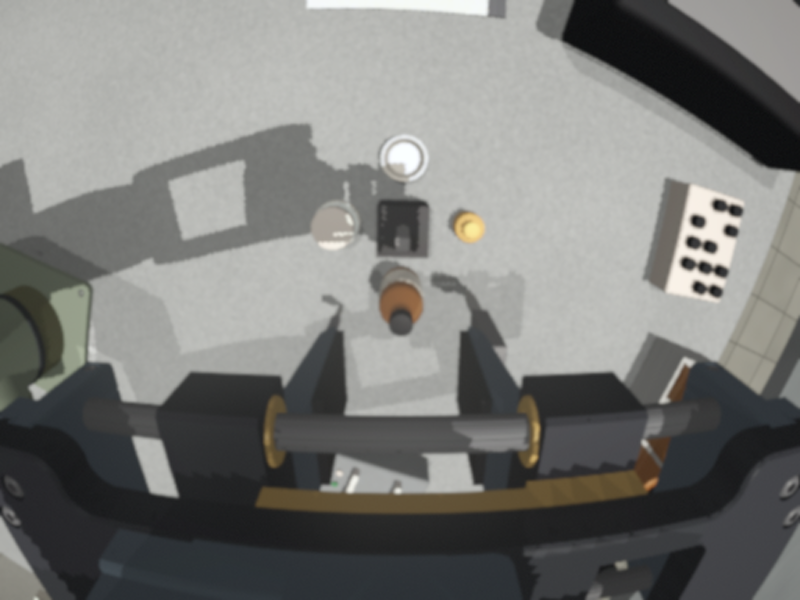

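View pics/w2c.png

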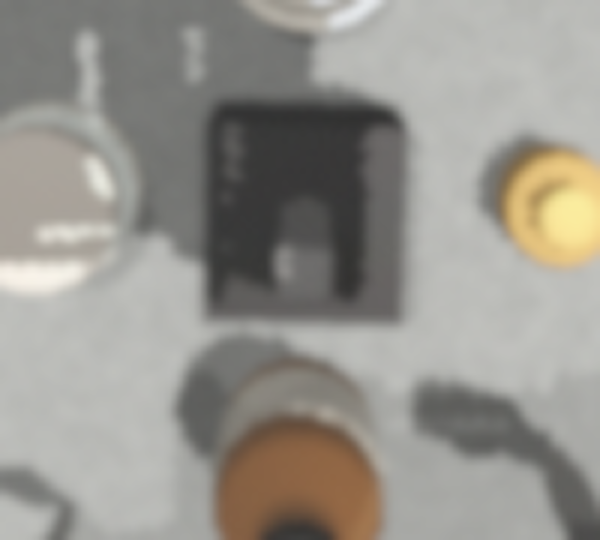

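Run:
```python
from h import *
p,im=load(2)
print(p[0], "stylus tri",tri([ray("wrist",(257.5,156.3),p),ray("top",(150,225)),ray("side",(295,232))]))
print("at130",atz("wrist",(257.5,156.3),130,p))
c=[atz("wrist",(207+u/6,111+v/6),65,p)[:2] for u,v in((212,103),(405,107),(403,322),(206,318))]
print(np.array(c),np.mean(c,0),[np.linalg.norm(c[i]-c[(i+1)%4]) for i in range(4)])
d=c[1]-c[0];print(np.degrees(np.arctan2(d[1],d[0]))); d=c[2]-c[3];print(np.degrees(np.arctan2(d[1],d[0])))
print("gripped top face edges",[atz("wrist",(207+u/6,111+v/6),130,p)[:2] for u,v in((273,272),(333,272))])
plan((462,304.5,200),-70,10)
```

```text
[464.85 294.99 330.95] stylus tri (array([462.09, 305.34, 130.21]), np.float64(0.4713745980104006))
at130 [461.71 305.56 130.  ]
[[430.76 325.99]
 [475.45 341.22]
 [494.07 290.41]
 [447.3  274.5 ]] [461.89 308.03] [np.float64(47.21289768590217), np.float64(54.10683539762133), np.float64(49.39988217632964), np.float64(54.08149557958865)]
18.81043481889175
18.788117050035964
gripped top face edges [array([455.75, 303.35]), array([467.69, 307.69])]
from [464.78 295.17 330.92] yaw -69.97 delta [  -2.78    9.33 -130.92] dyaw -0.03
[-1.0, 13.1, 0.1] 0.0
[-1.0, 13.1, 0.1] 0.0
[-1.0, 13.1, 0.1] 0.0
[-1.0, 13.1, 0.1] 0.0
[-1.0, 13.1, 0.1] 0.0
[-1.0, 13.1, 0.1] 0.0
[-1.0, 13.1, 0.1] 0.0
[-1.0, 13.1, 0.1] 0.0
[-1.0, 13.1, 0.1] 0.0
[-1.0, 13.1, 0.1] 0.0
```

```bash
python3 -m handwheel '[[0.5,[-5,20,0.3],[0,1,0]],[0.5,[-5,30,0.3],[0,0,0]],[0.5,[0,30,0],[0,0,0]],[0.5,[0,30,0],[0,0,0]],[0.5,[0,30,0],[0,0,0]],[0.5,[0,30,0],[0,0,0]],[0.5,[0,30,0],[0,0,0]],[0.5,[0,25,0],[0,0,0]],[0.5,[0,14,0],[0,0,0]],[0.5,[0,0,0],[0,0,0]]]'
python3 - <<'E'
from h import *
print(pose()[0])
p,im=shot(3); crop(im,150,120,360,290,3.5,"w3c.png")
E
```

```text
time_s: 5.67
ee_pos: [459.8, 303.5, 88.5]
ee_rot: [-90.4, -0.1, -71.0]
force: [0.6, -0.5, -0.8]
gripper_width: 45.8
[459.85 303.51  88.52]
```

View pics/w3c.png

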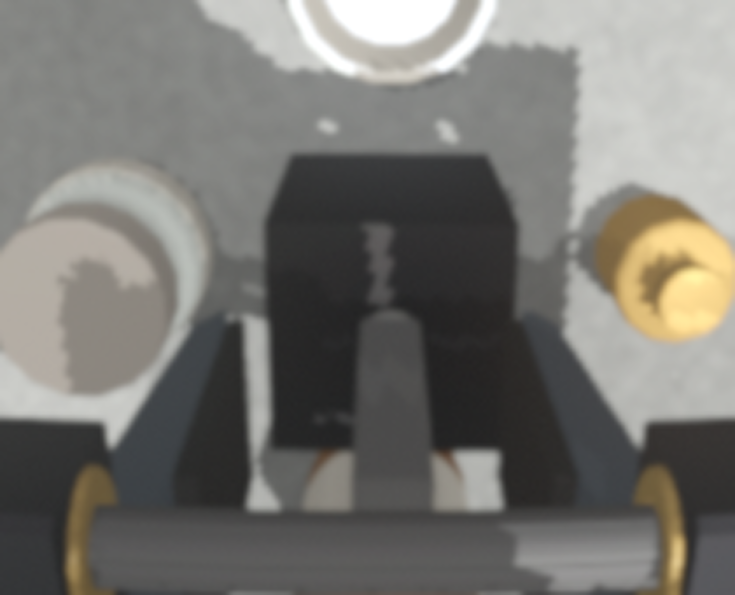

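```bash
python3 -m handwheel '[[0.5,[0,-1,1.5],[0,0,0]],[0,[0,0,0],[0,0,0]],[0,[0,0,0],[0,0,0]],[0,[0,0,0],[0,0,0]],[0,[0,0,0],[0,0,0]],[0,[0,0,0],[0,0,0]],[0,[0,0,0],[0,0,0]],[0,[0,0,0],[0,0,0]],[0,[0,0,0],[0,0,0]],[0,[0,0,0],[0,0,0]]]' 50
python3 - <<'E'
from h import *
s=env.state();print(s["ee_pos"],s["force"],s["gripper_width"])
E
```

```text
time_s: 6.55
ee_pos: [463.5, 305.3, 93.2]
ee_rot: [-90.0, -0.0, -71.0]
force: [-0.4, -0.1, 2.7]
gripper_width: 11.8
[463.46 305.32  93.15] [-0.43 -0.06  2.7 ] 11.77170724652245
```

```bash
python3 -m handwheel '[[0,[0,-5,0],[0,0,0]],[0,[0,-12,0],[0,0,0]],[0,[0,-20,0],[0,0,0]],[0,[0,-25,0],[0,0,0]],[0,[0,-25,0],[0,0,0]],[0,[0,-25,0],[0,0,0]],[0,[0,-25,0],[0,0,0]],[0,[0,-20,0],[0,0,0]],[0,[0,0,0],[0,0,0]],[0,[0,0,0],[0,0,0]]]'
python3 - <<'E'
from h import *
p,im=shot(4); s=env.state(); print(s["ee_pos"],s["force"],s["gripper_width"])
a=env.grab_frame("side"); crop(a,220,80,350,300,2.7,"s4.png")
print(env.grab_frame("top").shape)
E
```

```text
time_s: 7.38
ee_pos: [463.7, 305.4, 250.6]
ee_rot: [-89.9, 0.0, -71.0]
force: [0.2, -0.5, -1.0]
gripper_width: 11.9
[462.98 305.   249.2 ] [-0.32 -0.03 -0.99] 11.805024078183855
(384, 512, 3)
```

View pics/s4.png

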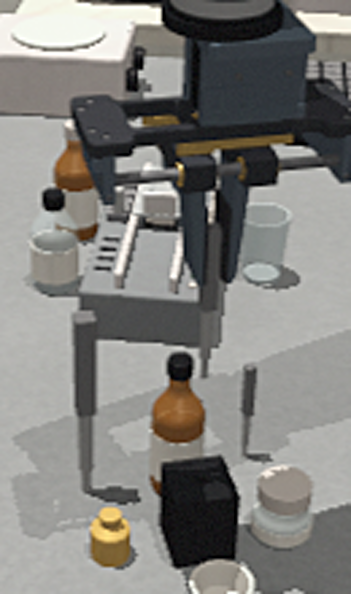

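View pics/w4.png

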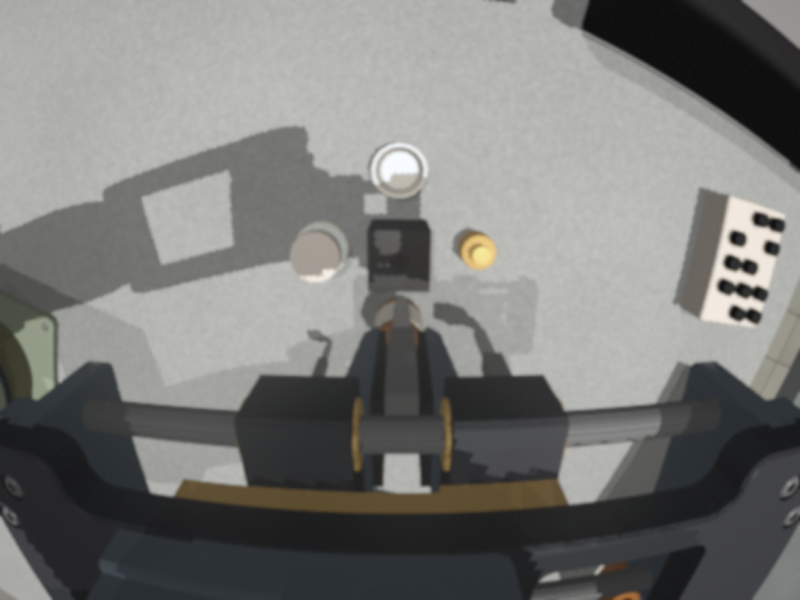

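Run:
```python
from h import *
p=pose();print("tip z by side ray",tri([ray("side",(296.3,218.9)),(p[0],np.array([0,0,1.]))]))
plan((533.7,-121.5,250),-0.5,13,start=(np.array([463.5,305.3,250]),R.from_euler("xyz",[-90,0,-71],degrees=True).as_matrix()))
```

```text
tip z by side ray (array([461.8 , 304.73, 162.15]), np.float64(0.8134124281088749))
from [463.5 305.3 250. ] yaw -71.0 delta [  70.2 -426.8    0. ] dyaw 70.5
[32.8, -0.0, -5.6] -5.42
[32.1, -0.0, -8.7] -5.42
[31.2, -0.0, -11.7] -5.42
[29.9, -0.0, -14.5] -5.42
[28.4, -0.0, -17.3] -5.42
[26.7, -0.0, -19.9] -5.42
[24.6, -0.0, -22.3] -5.42
[22.4, -0.0, -24.6] -5.42
[20.0, -0.0, -26.6] -5.42
[17.4, -0.0, -28.4] -5.42
[14.6, -0.0, -29.9] -5.42
[11.8, -0.0, -31.1] -5.42
[8.8, -0.0, -32.1] -5.42
```

```bash
python3 -m handwheel '[[0,[33,0,-5.6],[0,-5.42,0]],[0,[32,0,-8.7],[0,-5.42,0]],[0,[31,0,-12],[0,-5.42,0]],[0,[30,0,-14.5],[0,-5.42,0]],[0,[28.4,0,-17],[0,-5.42,0]],[0,[26.7,0,-20],[0,-5.42,0]],[0,[24.6,0,-22],[0,-5.42,0]],[0,[22.4,0,-24.6],[0,-5.42,0]],[0,[20,0,-26.6],[0,-5.42,0]],[0,[17.4,0,-28.4],[0,-5.42,0]]]'
python3 -m handwheel '[[0,[14.6,0,-30],[0,-5.42,0]],[0,[11.8,0,-31],[0,-5.42,0]],[0,[8.8,0,-32],[0,-5.46,0]],[0,[0,0,0],[0,0,0]],[0,[0,0,0],[0,0,0]],[0,[0,0,0],[0,0,0]],[0,[0,0,0],[0,0,0]],[0,[0,0,0],[0,0,0]],[0,[0,0,0],[0,0,0]],[0,[0,0,0],[0,0,0]]]'
python3 - <<'E'
from h import *
p,im=shot(5); print(p[0]); plan((533.7,-121.5,250),-0.5,1)
a=env.grab_frame("side"); crop(a,220,60,350,220,3.7,"s5.png")
E
```

```text
time_s: 8.37
ee_pos: [516.7, -24.4, 248.4]
ee_rot: [-90.0, 0.2, -16.5]
force: [1.4, 0.6, 0.2]
gripper_width: 11.5
time_s: 9.2
ee_pos: [533.7, -120.3, 250.1]
ee_rot: [-90.0, -0.0, -0.4]
force: [0.5, -0.1, -1.3]
gripper_width: 11.7
[ 533.65 -120.34  250.08]
from [ 533.69 -120.51  250.08] yaw -0.42 delta [ 0.01 -0.99 -0.08] dyaw -0.08
[0.0, 0.1, -1.0] 0.08
```

View pics/s5.png

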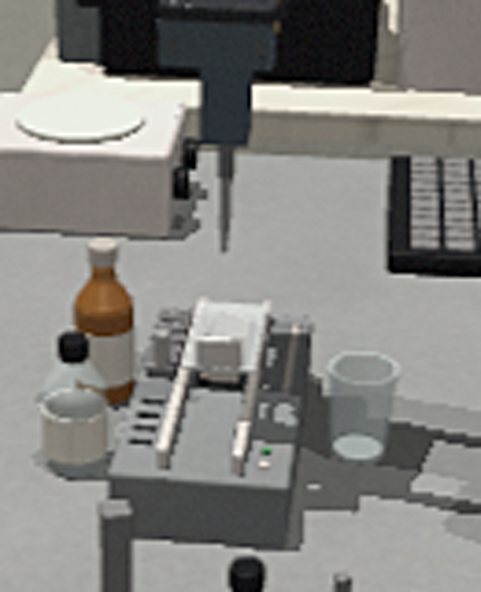

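View pics/w5.png

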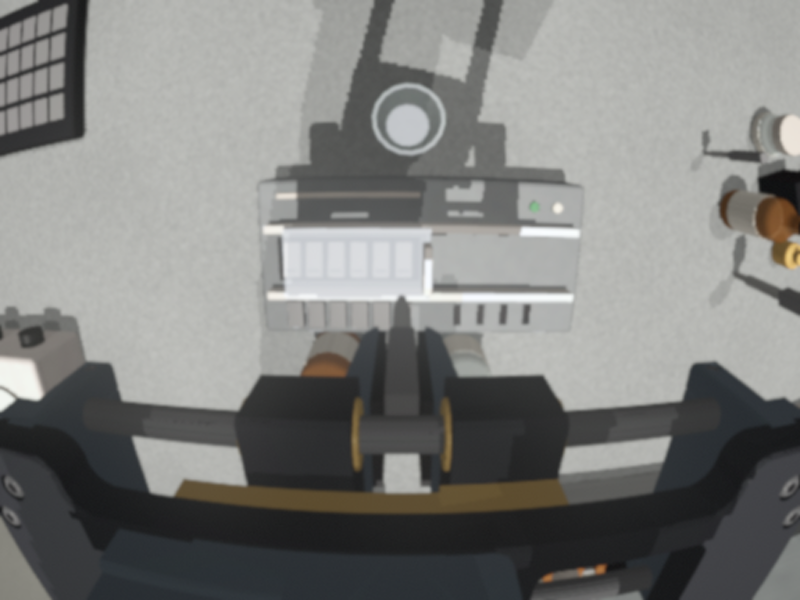

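Run:
```python
from h import *
p,im=load(5);q=np.load("bank.npy")
crop(im,160,105,385,225,3.5,"w5c.png")
def mod(b): c,s=np.cos(q[2]),np.sin(q[2]); return (q[0]+c*b[0]-s*b[1],q[1]+s*b[0]+c*b[1],b[2])
for b in((0,-6,99),(0,0,99),(0,-6,75),(0,0,75),(0,-114,75),(-65,135,55),(-65,-135,55),(65,135,55)): print(b,np.round((proj("wrist",mod(b),p)-[160,105])*3.5))
print("tip",(proj("wrist",p[0]-[0,0,88],p)-[160,105])*3.5)
```

```text
(0, -6, 99) [368. 245.]
(0, 0, 99) [387. 245.]
(0, -6, 75) [367. 227.]
(0, 0, 75) [384. 227.]
(0, -114, 75) [ 57. 229.]
(-65, 135, 55) [749.  47.]
(-65, -135, 55) [ 8. 42.]
(65, 135, 55) [718. 379.]
tip [341.21 305.37]
```

View pics/w5c.png

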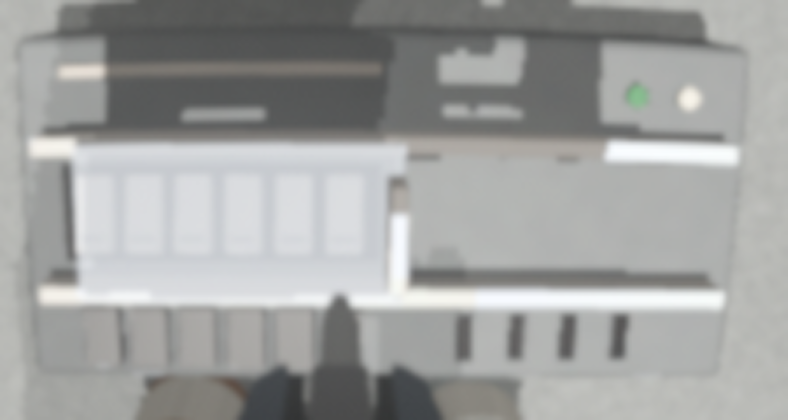

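```bash
python3 -m handwheel '[[0,[0,15,0],[0,0,0]],[0,[0,20,0],[0,0,0]],[0,[0,20,0],[0,0,0]],[0,[0,15,0],[0,0,0]],[0,[0,8,0],[0,0,0]],[0,[0,0,0],[0,0,0]],[0,[0,0,0],[0,0,0]],[0,[0,0,4],[0,0,0]],[0,[0,0,5],[0,0,0]],[0,[0,0,4],[0,0,0]]]'
python3 - <<'E'
from h import *
a=env.grab_frame("side"); crop(a,230,90,340,220,4.5,"s6.png"); s=env.state();print(s["ee_pos"],s["force"])
E
```

```text
time_s: 10.13
ee_pos: [534.3, -107.7, 172.9]
ee_rot: [-90.0, -0.1, -0.5]
force: [0.5, -0.5, -0.4]
gripper_width: 11.6
[ 534.22 -107.17  172.8 ] [-0.66 -0.01 -1.31]
```

View pics/s6.png

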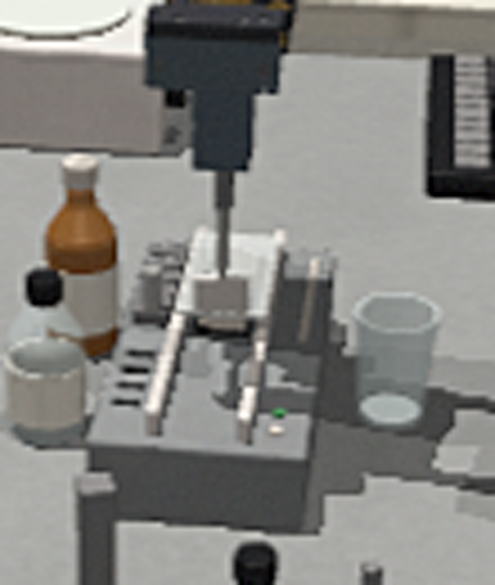

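```bash
python3 -m handwheel '[[0,[0,0,6],[0,0,0]],[0,[0,0,10],[0,0,0]],[0,[0,0,13],[0,0,0]],[0,[0,0,13],[0,0,0]],[0,[0,0,13],[0,0,0]],[0,[0,0,13],[0,0,0]],[0,[0,0,13],[0,0,0]],[0,[0,0,12],[0,0,0]],[0,[0,0,9],[0,0,0]],[0,[0,0,6],[0,0,0]]]'
python3 - <<'E'
from h import *
p,im=shot(7); s=env.state();print(s["ee_pos"],s["force"],s["torque"],s["gripper_width"]);
a=env.grab_frame("side"); crop(a,230,90,340,220,4.5,"s7.png")
a=env.grab_frame("top"); crop(a,270,170,420,290,5,"t7.png")
E
```

```text
time_s: 11.02
ee_pos: [534.6, 1.2, 171.9]
ee_rot: [-90.0, 0.0, -0.4]
force: [0.2, -1.6, -0.4]
gripper_width: 11.7
[534.51   1.9  171.86] [ 0.14  0.32 -0.68] [ 0.12 -0.18  0.01] 11.955655350022614
```

View pics/s7.png

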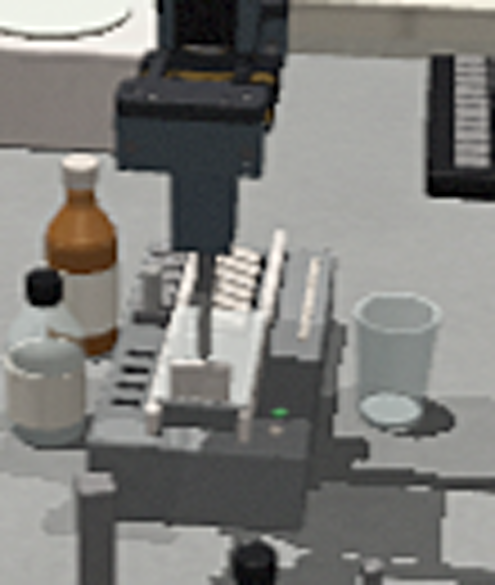

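View pics/w7.png

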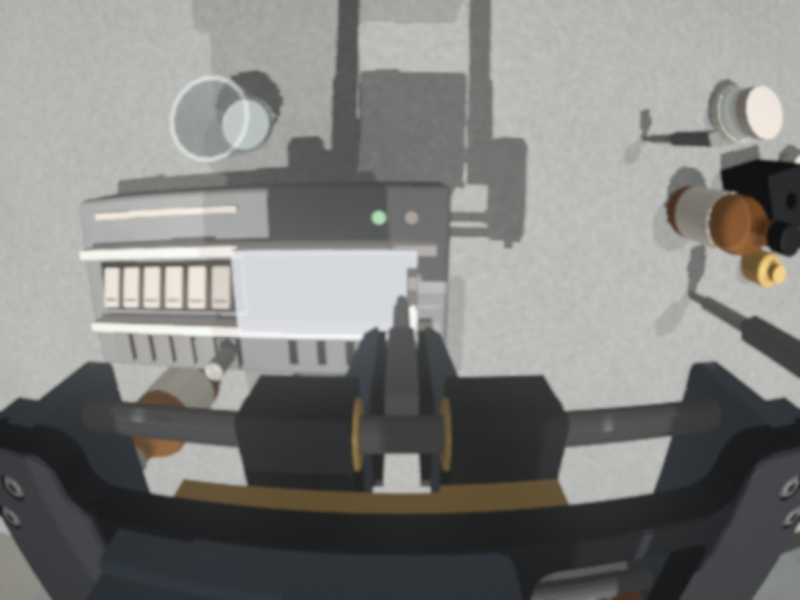

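```bash
python3 -m handwheel '[[0,[0,0,1],[0,0,0]],[0,[0,0,1],[0,0,0]],[0,[0,0,1],[0,0,0]],[0,[0,0,0],[0,0,0]],[0,[0,0,0],[0,0,0]],[0,[0,0,0],[0,0,0]],[0,[0,0,0],[0,0,0]],[0,[0,0,0],[0,0,0]],[0,[0,0,0],[0,0,0]],[0,[0,0,0],[0,0,0]]]'
python3 - <<'E'
from h import *
p,im=shot(8); s=env.state();print(s["ee_pos"],s["force"],s["torque"]); crop(im,50,110,300,240,3.2,"w8c.png")
E
```

```text
time_s: 12.0
ee_pos: [534.6, 2.7, 171.9]
ee_rot: [-90.0, 0.0, -0.5]
force: [-1.2, -2.2, -0.3]
gripper_width: 11.6
[534.6    2.71 171.9 ] [-0.3  -1.55 -2.29] [-0.2  -0.08  0.01]
```

View pics/w8c.png

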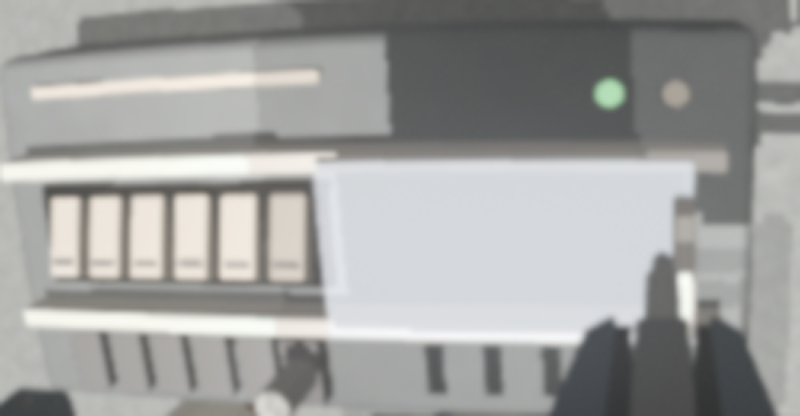

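Run:
```python
from h import *
p,im=load(8)
for nm,(u,v) in dict(r6c=(287,237),r6top=(290,193),r6bot=(286,281),mark=(286,266),r1c=(66,237)).items(): print(nm,atz("wrist",(50+u/3.2,110+v/3.2),63,p))
p1,_=load(1)
```

```text
r6c [ 531.55 -119.03   63.  ]
r6top [ 516.99 -116.22   63.  ]
r6bot [ 546.55 -121.39   63.  ]
mark [ 541.39 -120.68   63.  ]
r1c [ 530.37 -208.6    63.  ]
```

```bash
python3 -m handwheel '[[0,[0,0,-6],[0,0,0]],[0,[0,-4,-12],[0,0,0]],[0,[2,0,-18],[0,0,0]],[0,[2,0,-22],[0,0,0]],[0,[2,0,-22],[0,0,0]],[0,[2.5,0,-20],[0,0,0]],[0,[0,0,-14],[0,0,0]],[0,[0,0,-8.2],[0,0,0]],[0,[0,0,0],[0,0,0]],[0,[0,0,0],[0,0,0]]]'
python3 - <<'E'
from h import *
p,im=shot(9); s=env.state();print(s["ee_pos"],s["force"]); crop(im,150,100,380,250,3.4,"w9c.png")
a=env.grab_frame("side"); crop(a,230,90,340,220,4.5,"s9.png")
E
```

```text
time_s: 12.88
ee_pos: [542.0, -119.5, 176.0]
ee_rot: [-90.0, 0.0, -0.5]
force: [-0.1, 0.3, -1.4]
gripper_width: 11.6
[ 542.04 -118.96  175.98] [-0.54 -0.37  0.05]
```

View pics/w9c.png

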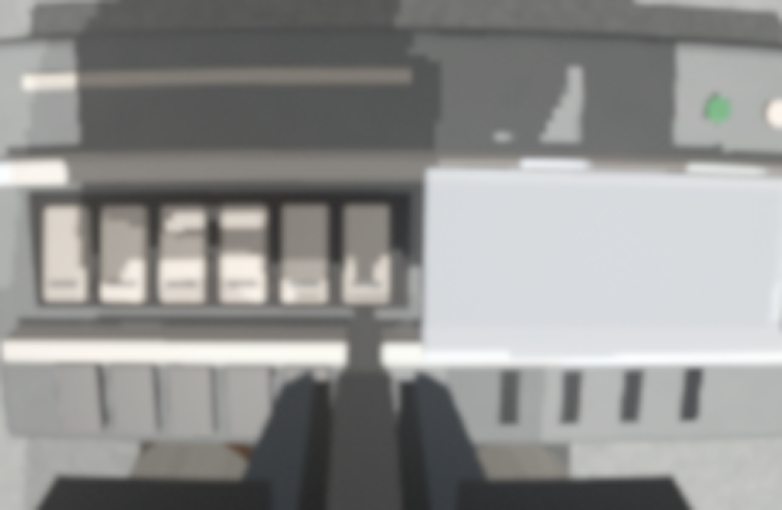

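View pics/s9.png

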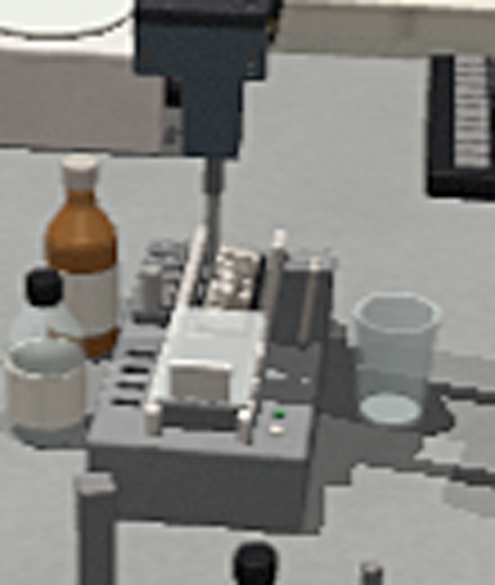

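```bash
python3 -m handwheel '[[0,[0,7,0],[0,0,0]],[0,[0,8,0],[0,0,0]],[0,[0,4,0],[0,0,0]],[0,[0,2,0],[0,0,0]],[0,[0,2,0],[0,0,0]],[0,[0,1,0],[0,0,0]],[0,[0,1,0],[0,0,0]],[0,[0,1,0],[0,0,0]],[0,[0,0,0],[0,0,0]],[0,[0,0,0],[0,0,0]]]'
python3 - <<'E'
from h import *
for i in range(2): s=env.state();print(s["ee_pos"],s["force"]);p,im=shot(10)
E
```

```text
time_s: 13.82
ee_pos: [542.9, -119.6, 150.4]
ee_rot: [-90.0, -0.1, -0.5]
force: [2.5, 1.1, 2.6]
gripper_width: 12.1
[ 542.91 -119.61  150.38] [2.54 1.1  2.55]
[ 542.89 -119.62  150.35] [1.33 0.63 2.47]
```

```bash
python3 -m handwheel '[[0,[0,0.7,0],[0,0,0]],[0,[0,0.7,0],[0,0,0]],[0,[0,0.6,0],[0,0,0]],[0,[0,0,0],[0,0,0]],[0,[0,0,0],[0,0,0]],[0,[0,0,0],[0,0,0]],[0,[0,0,0],[0,0,0]],[0,[0,0,0],[0,0,0]],[0,[0,0,0],[0,0,0]],[0,[0,0,0],[0,0,0]]]'
python3 - <<'E'
from h import *
for i in range(3): s=env.state();print(s["ee_pos"],s["force"]);p,im=shot(10)
crop(im,150,100,380,250,3.4,"w10c.png")
E
```

```text
time_s: 14.75
ee_pos: [543.1, -119.7, 149.3]
ee_rot: [-90.0, -0.2, -0.5]
force: [1.2, 1.0, 8.7]
gripper_width: 11.6
[ 543.13 -119.65  149.28] [1.24 1.   8.72]
[ 543.16 -119.62  149.31] [1.49 2.05 7.95]
[ 543.16 -119.63  149.29] [1.34 1.58 8.82]
```

View pics/w10c.png

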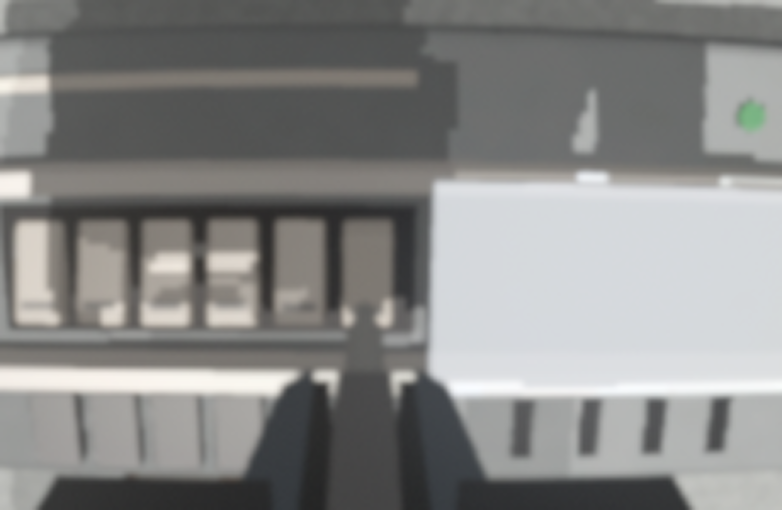

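Force climbed to 8.7 N at tip z of about 61, so the rocker is at its stop. I'll press a touch more, then lift and look.

```bash
python3 -m handwheel '[[0,[0,0.8,0],[0,0,0]],[0,[0,0,0],[0,0,0]],[0,[0,0,0],[0,0,0]],[0,[0,-5,0],[0,0,0]],[0,[0,-12,0],[0,0,0]],[0,[0,-13,0],[0,0,0]],[0,[0,0,10],[0,0,0]],[0,[0,0,15],[0,0,0]],[0,[0,0,15],[0,0,0]],[0,[0,0,10],[0,0,0]]]'
python3 - <<'E'
from h import *
p,im=shot(11); s=env.state();print(s["ee_pos"],s["force"],s["gripper_width"]); crop(im,80,100,310,250,3.4,"w11c.png")
a=env.grab_frame("side"); crop(a,230,90,340,220,5,"s11.png")
E
```

```text
time_s: 15.73
ee_pos: [541.1, -68.1, 175.8]
ee_rot: [-90.0, 0.2, -0.5]
force: [0.6, -0.3, -1.1]
gripper_width: 11.7
[541.27 -66.71 175.92] [-0.17  1.16 -1.13] 11.540581663560758
```

View pics/w11c.png

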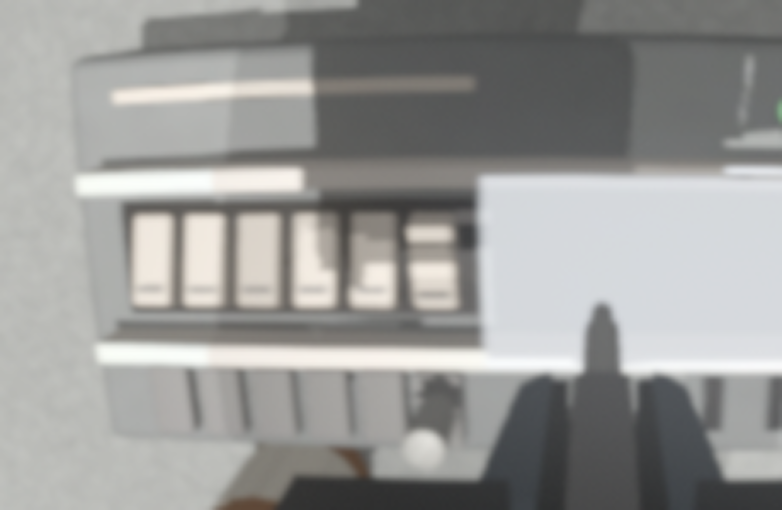

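View pics/s11.png

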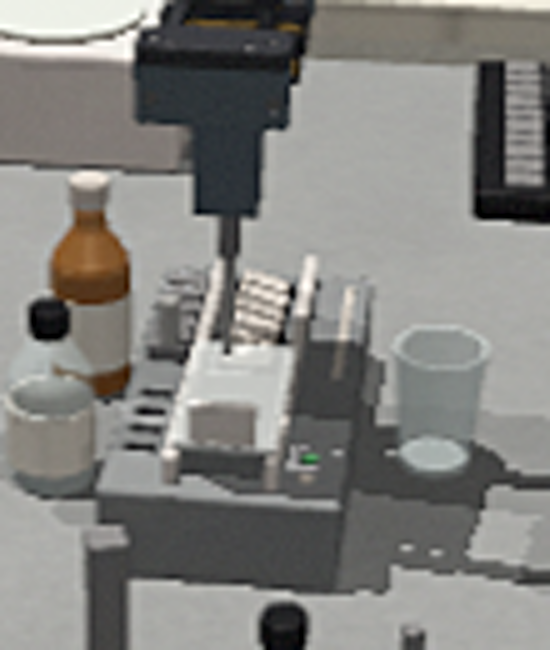

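```bash
python3 -m handwheel '[[0,[-2,-15,5],[0,0,0]],[0,[-2,-15,12],[0,0,0]],[0,[-2,0,18],[0,0,0]],[0,[-2,0,20],[0,0,0]],[0,[0,0,20],[0,0,0]],[0,[0,0,14],[0,0,0]],[0,[0,0,6],[0,0,0]],[0,[0,0,0],[0,0,0]],[0,[0,0,0],[0,0,0]],[0,[0,0,0],[0,0,0]]]'
python3 - <<'E'
from h import *
p,im=shot(12); s=env.state();print(s["ee_pos"],s["force"],s["gripper_width"]); crop(im,150,100,350,250,3.8,"w12c.png")
a=env.grab_frame("side"); crop(a,230,90,340,220,4.5,"s12.png")
E
```

```text
time_s: 16.67
ee_pos: [535.3, 24.7, 206.9]
ee_rot: [-90.0, 0.0, -0.5]
force: [-1.4, 0.8, -1.5]
gripper_width: 11.7
[535.38  24.63 206.98] [ 0.56 -0.13  0.05] 11.917603236031951
```

View pics/w12c.png

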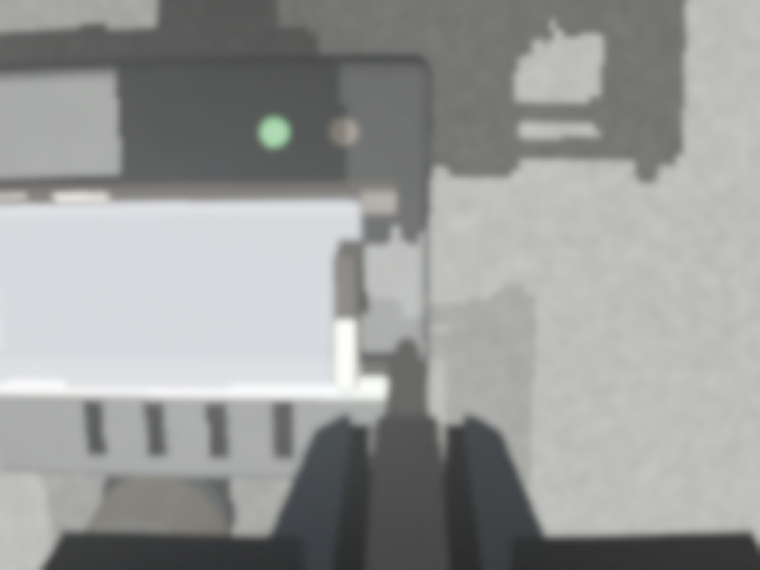

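View pics/s12.png

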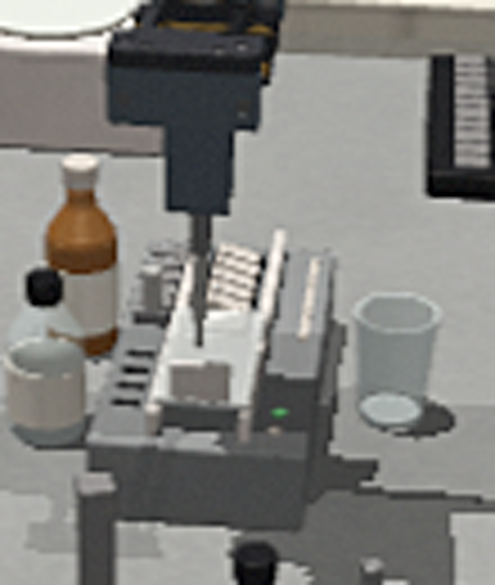

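```bash
python3 -m handwheel '[[0,[0,12,0],[0,0,0]],[0,[0,14,0],[0,0,0]],[0,[0,8,0],[0,0,0]],[0,[0,0,-4],[0,0,0]],[0,[0,0,-7],[0,0,0]],[0,[0,0,-7],[0,0,0]],[0,[0,0,-11],[0,0,0]],[0,[0,0,-13],[0,0,0]],[0,[0,0,-13],[0,0,0]],[0,[0,0,-13],[0,0,0]]]'
python3 -m handwheel '[[0,[0,0,-13],[0,0,0]],[0,[0,0,-13],[0,0,0]],[0,[0,0,-10],[0,0,0]],[0,[0,0,-7],[0,0,0]],[0,[0,0,-5],[0,0,0]],[0,[0,0,-3],[0,0,0]],[0,[0,0,-2],[0,0,0]],[0,[0,0,-1],[0,0,0]],[0,[0,0,0],[0,0,0]],[0,[0,0,0],[0,0,0]]]'
python3 - <<'E'
from h import *
p,im=shot(13); s=env.state();print(s["ee_pos"],s["force"],s["gripper_width"]); crop(im,120,100,350,250,3.4,"w13c.png")
E
```

```text
time_s: 17.6
ee_pos: [534.9, -44.0, 173.6]
ee_rot: [-90.0, -0.0, -0.5]
force: [0.1, 1.3, -0.2]
gripper_width: 11.9
time_s: 18.43
ee_pos: [534.4, -96.3, 173.1]
ee_rot: [-90.0, 0.0, -0.4]
force: [0.1, 0.5, -0.2]
gripper_width: 11.8
[534.43 -96.36 173.12] [ 0.22 -0.71  0.09] 12.01728927378913
```

View pics/w13c.png

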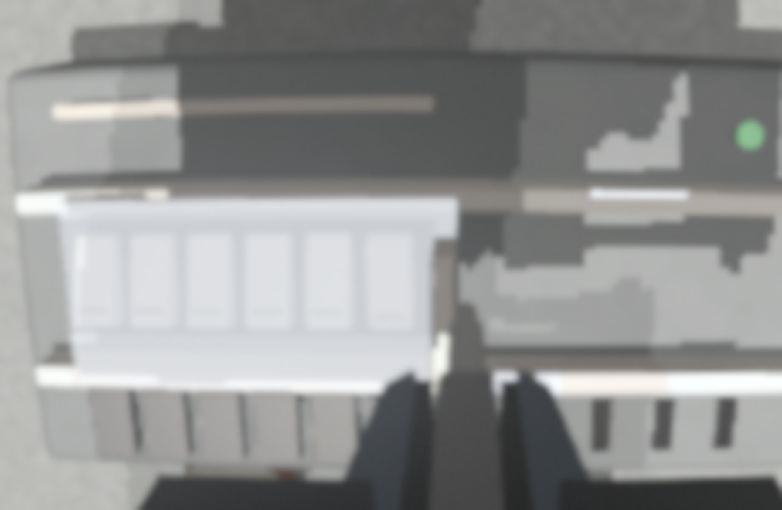

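```bash
python3 -m handwheel '[[0,[0,0,-1],[0,0,0]],[0,[0,0,-1],[0,0,0]],[0,[0,0,-1],[0,0,0]],[0,[0,0,-1],[0,0,0]],[0,[0,0,-1],[0,0,0]],[0,[0,0,-1],[0,0,0]],[0,[0,0,0],[0,0,0]],[0,[0,0,0],[0,0,0]],[0,[0,0,0],[0,0,0]],[0,[0,0,0],[0,0,0]]]'
python3 - <<'E'
from h import *
for i in range(3):p,im=shot(14); s=env.state();print(s["ee_pos"],s["force"],s["torque"])
crop(im,120,100,350,250,3.4,"w14c.png")
E
```

```text
time_s: 19.32
ee_pos: [534.3, -101.5, 173.1]
ee_rot: [-89.9, 0.0, -0.5]
force: [1.2, 5.0, 0.2]
gripper_width: 11.5
[ 534.32 -101.52  173.09] [-0.11  5.56 -0.28] [ 1.51 -0.21  0.01]
[ 534.31 -101.49  173.1 ] [ 0.47  5.41 -1.12] [ 1.53 -0.24  0.01]
[ 534.31 -101.5   173.12] [ 1.04  4.37 -0.89] [ 1.47 -0.19 -0.01]
```

View pics/w14c.png

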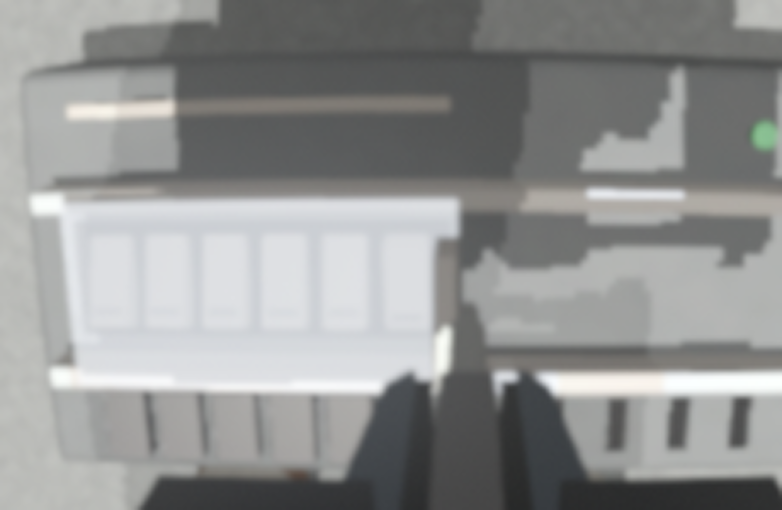

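```bash
python3 -m handwheel '[[0,[0,0,-0.6],[0,0,0]],[0,[0,0,-0.6],[0,0,0]],[0,[0,0,0],[0,0,0]],[0,[0,0,0],[0,0,0]],[0,[0,0,0],[0,0,0]],[0,[0,0,0],[0,0,0]],[0,[0,0,0],[0,0,0]],[0,[0,0,0],[0,0,0]],[0,[0,0,0],[0,0,0]],[0,[0,0,0],[0,0,0]]]'
python3 -m handwheel '[[0,[0,0,2],[0,0,0]],[0,[0,0,5],[0,0,0]],[0,[0,0,10],[0,0,0]],[0,[0,-10,10],[0,0,0]],[0,[0,-20,10],[0,0,0]],[0,[0,-20,10],[0,0,0]],[0,[0,-20,10],[0,0,0]],[0,[0,-7,10],[0,0,0]],[0,[0,0,0],[0,0,0]],[0,[0,0,0],[0,0,0]]]'
python3 - <<'E'
from h import *
p,im=shot(15); s=env.state();print(s["ee_pos"],s["force"],s["gripper_width"]); crop(im,60,90,300,260,3.3,"w15c.png")
a=env.grab_frame("side"); crop(a,220,60,350,220,3.7,"s15.png")
plan((463.5,305.3,250),-71,13)
E
```

```text
time_s: 20.3
ee_pos: [534.3, -101.9, 173.1]
ee_rot: [-89.8, 0.0, -0.5]
force: [0.2, 6.4, 0.9]
gripper_width: 11.8
time_s: 21.13
ee_pos: [534.7, -36.1, 250.1]
ee_rot: [-90.1, -0.0, -0.4]
force: [1.4, -0.6, -0.8]
gripper_width: 11.6
[534.26 -36.54 249.27] [-0.64 -0.82 -0.34] 11.626243154439376
from [534.13 -36.75 248.88] yaw -0.47 delta [-70.63 342.05   1.12] dyaw -70.53
[-5.6, -0.1, 26.3] 5.43
[-8.1, -0.1, 25.6] 5.43
[-10.5, -0.1, 24.7] 5.43
[-12.8, -0.1, 23.6] 5.43
[-15.0, -0.1, 22.3] 5.43
[-17.0, -0.1, 20.8] 5.43
[-18.9, -0.1, 19.1] 5.43
[-20.6, -0.1, 17.2] 5.43
[-22.2, -0.1, 15.2] 5.43
[-23.5, -0.1, 13.0] 5.43
[-24.6, -0.1, 10.8] 5.43
[-25.5, -0.1, 8.4] 5.43
[-26.2, -0.1, 5.9] 5.43
```

View pics/w15c.png

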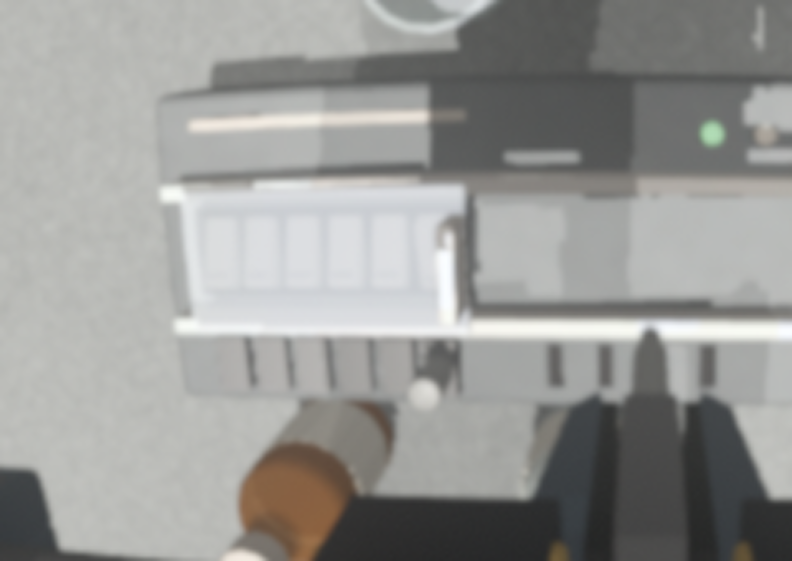

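View pics/s15.png

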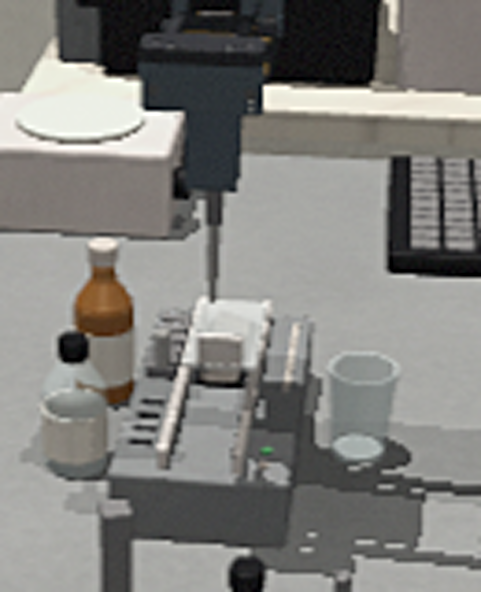

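Run:
```python
from h import *
q=np.load("bank.npy");q[1]=-104.4
def mod(b): c,s=np.cos(q[2]),np.sin(q[2]); return (q[0]+c*b[0]-s*b[1],q[1]+s*b[0]+c*b[1],b[2])
for n,(c,r,f) in {5:(160,105,3.5),15:(60,90,3.3),14:(120,100,3.4)}.items():
    p,im=load(n)
    for b in((0,-3,99),(0,0,75),(18,0,75),(28,0,75),(28,-114,75),(-28,-114,75),(0,-24,60),(0,-96,60)): print(n,b,np.round((proj("wrist",mod(b),p)-[c,r])*f))
```

```text
5 (0, -3, 99) [381. 245.]
5 (0, 0, 75) [387. 227.]
5 (18, 0, 75) [387. 278.]
5 (28, 0, 75) [386. 305.]
5 (28, -114, 75) [ 66. 305.]
5 (-28, -114, 75) [ 56. 150.]
5 (0, -24, 60) [318. 217.]
5 (0, -96, 60) [119. 218.]
15 (0, -3, 99) [444. 280.]
15 (0, 0, 75) [465. 263.]
15 (18, 0, 75) [468. 311.]
15 (28, 0, 75) [469. 336.]
15 (28, -114, 75) [195. 335.]
15 (-28, -114, 75) [179. 196.]
15 (0, -24, 60) [412. 255.]
15 (0, -96, 60) [241. 257.]
14 (0, -3, 99) [444. 328.]
14 (0, 0, 75) [456. 301.]
14 (18, 0, 75) [456. 361.]
14 (28, 0, 75) [457. 394.]
14 (28, -114, 75) [ 79. 390.]
14 (-28, -114, 75) [ 59. 208.]
14 (0, -24, 60) [375. 286.]
14 (0, -96, 60) [140. 287.]
```

Guard plate edges now match the shut prediction within about 1 mm (it had started about 6 mm ajar), and the force rose against the stop. Returning the stylus.

```bash
python3 -m handwheel '[[0,[-5.6,0,26.3],[0,5.43,0]],[0,[-8,0,25.6],[0,5.43,0]],[0,[-10.5,0,24.7],[0,5.43,0]],[0,[-13,0,23.6],[0,5.43,0]],[0,[-15,0,22.3],[0,5.43,0]],[0,[-17,0,20.8],[0,5.43,0]],[0,[-19,0,19],[0,5.43,0]],[0,[-20.6,0,17.2],[0,5.43,0]],[0,[-22.2,0,15.2],[0,5.43,0]],[0,[-23.5,0,13],[0,5.43,0]]]'
python3 -m handwheel '[[0,[-24.6,0,10.8],[0,5.43,0]],[0,[-25.5,0,8.4],[0,5.43,0]],[0,[-26.2,0,5.9],[0,5.43,0]],[0,[0,0,0],[0,0,0]],[0,[0,0,0],[0,0,0]],[0,[0,0,0],[0,0,0]],[0,[0,0,0],[0,0,0]],[0,[0,0,0],[0,0,0]],[0,[0,0,0],[0,0,0]],[0,[0,0,0],[0,0,0]]]'
python3 - <<'E'
from h import *
p,im=shot(16); s=env.state();print(s["ee_pos"],s["ee_rot"],s["force"],s["gripper_width"]); crop(im,150,110,360,270,3.7,"w16c.png")
plan((463.4,305.3,250),-71,1)
E
```

```text
time_s: 22.07
ee_pos: [479.6, 226.8, 248.7]
ee_rot: [-90.2, -0.0, -55.1]
force: [0.4, -0.5, -0.7]
gripper_width: 11.7
time_s: 22.9
ee_pos: [464.4, 304.7, 250.2]
ee_rot: [-90.0, -0.0, -71.1]
force: [-0.3, -0.1, -0.5]
gripper_width: 11.9
[464.34 304.93 250.23] [-89.99  -0.   -71.11] [ 0.91  0.01 -0.42] 11.8024195123999
from [464.34 304.93 250.23] yaw -71.11 delta [-0.94  0.37 -0.23] dyaw 0.11
[-0.7, 0.2, -0.8] -0.11
```

View pics/w16c.png

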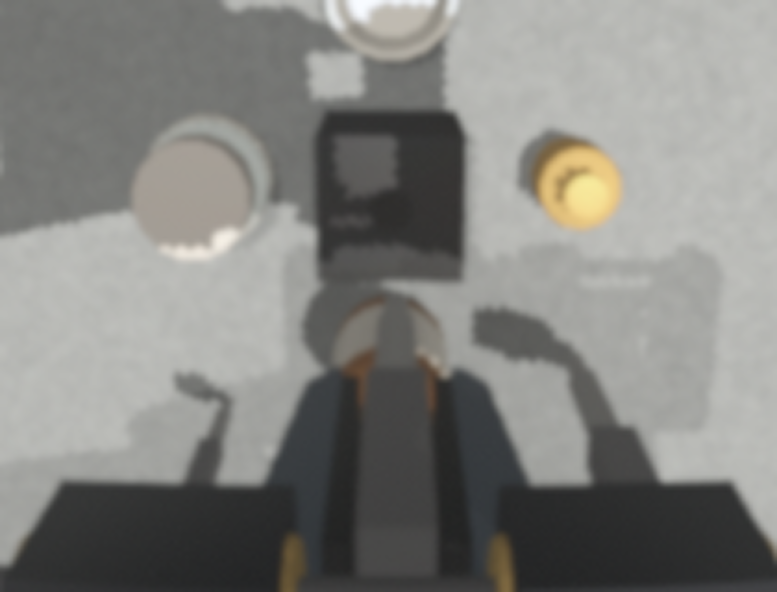

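```bash
python3 -m handwheel '[[0,[-0.8,8,-1.2],[0,-0.1,0]],[0,[0,14,0],[0,0,0]],[0,[0,18,0],[0,0,0]],[0,[0,18,0],[0,0,0]],[0,[0,12,0],[0,0,0]],[0,[0,8,0],[0,0,0]],[0,[0,4,0],[0,0,0]],[0,[0,0,0],[0,0,0]],[0,[0,0,0],[0,0,0]],[0,[0,0,0],[0,0,0]]]'
python3 - <<'E'
from h import *
p,im=shot(17); s=env.state();print(s["ee_pos"],s["force"]); crop(im,170,110,350,250,4.2,"w17c.png")
print((proj("wrist",p[0]-[0,0,88],p)-[170,110])*4.2, "hole",(proj("wrist",(462.3,305.4,65),p)-[170,110])*4.2)
a=env.grab_frame("side"); crop(a,260,190,330,300,5.4,"s17.png")
E
```

```text
time_s: 23.78
ee_pos: [463.3, 306.1, 169.0]
ee_rot: [-89.9, 0.0, -71.0]
force: [0.1, 0.0, -0.8]
gripper_width: 11.7
[463.28 306.12 169.  ] [-0.73  0.1  -0.42]
[364.82 342.78] hole [359.54 323.08]
```

View pics/w17c.png

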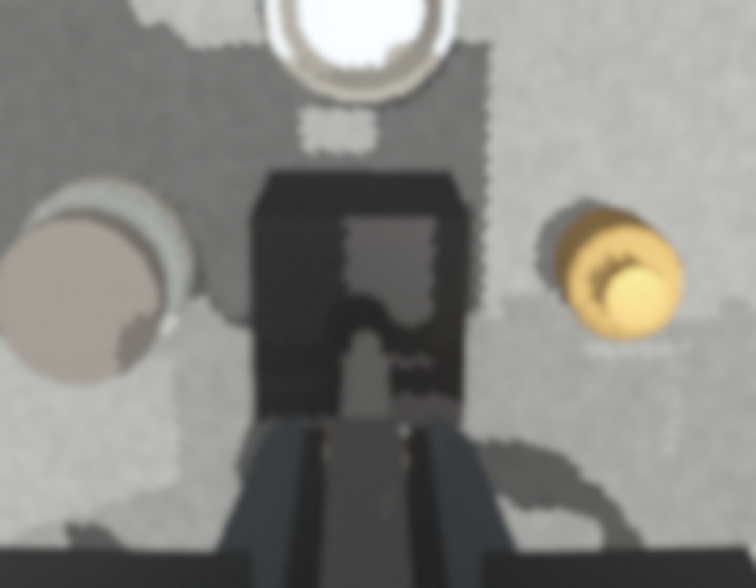

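View pics/s17.png

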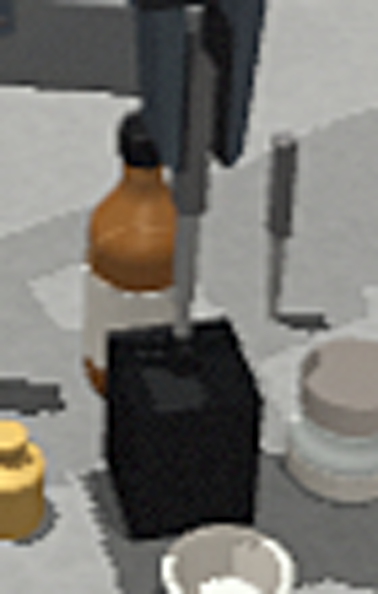

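```bash
python3 -m handwheel '[[0,[0,4,-0.8],[0,0,0]],[0,[0,5,0],[0,0,0]],[0,[0,5,0],[0,0,0]],[0,[0,5,0],[0,0,0]],[0,[0,6,0],[0,0,0]],[0,[0,6,0],[0,0,0]],[0,[0,6,0],[0,0,0]],[0,[0,4,0],[0,0,0]],[0,[0,0,0],[0,0,0]],[0,[0,0,0],[0,0,0]]]'
python3 - <<'E'
from h import *
p,im=shot(18); s=env.state();print(s["ee_pos"],s["force"],s["torque"]); crop(im,170,110,350,250,4.2,"w18c.png")
a=env.grab_frame("side"); crop(a,260,190,330,300,5.4,"s18.png")
E
```

```text
time_s: 24.72
ee_pos: [461.9, 305.5, 126.8]
ee_rot: [-90.0, -0.0, -71.0]
force: [-0.3, 0.4, -0.5]
gripper_width: 11.5
[462.15 305.59 127.16] [-0.69 -0.42 -0.15] [ 0.04 -0.08  0.04]
```

View pics/s18.png

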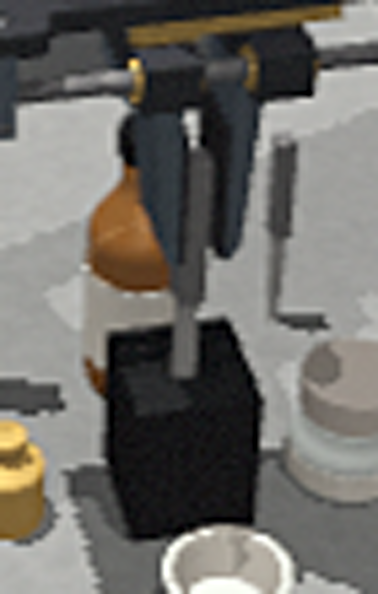

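```bash
python3 -m handwheel '[[0,[0,5,0],[0,0,0]],[0,[0,7,0],[0,0,0]],[0,[0,7,0],[0,0,0]],[0,[0,6,0],[0,0,0]],[0,[0,4,0],[0,0,0]],[0,[0,2,0],[0,0,0]],[0,[0,1,0],[0,0,0]],[0,[0,1,0],[0,0,0]],[0,[0,0,0],[0,0,0]],[0,[0,0,0],[0,0,0]]]'
python3 - <<'E'
from h import *
s=env.state();print(s["ee_pos"],s["force"],s["torque"],s["gripper_width"])
E
```

```text
time_s: 25.65
ee_pos: [462.2, 305.6, 94.3]
ee_rot: [-90.0, -0.0, -71.0]
force: [-0.2, -0.5, -0.4]
gripper_width: 11.5
[462.2  305.6   94.33] [-0.16 -0.45 -0.44] [ 0.   -0.07  0.02] 11.475224353777527
```

```bash
python3 -m handwheel '[[0,[0,0.6,0],[0,0,0]],[0,[0,0.6,0],[0,0,0]],[0,[0,0.5,0],[0,0,0]],[0,[0,0,0],[0,0,0]],[0,[0,0,0],[0,0,0]],[0,[0,0,0],[0,0,0]],[0,[0,0,0],[0,0,0]],[0,[0,0,0],[0,0,0]],[0,[0,0,0],[0,0,0]],[0,[0,0,0],[0,0,0]]]'
python3 - <<'E'
from h import *
s=env.state();print(s["ee_pos"],s["force"],s["torque"],s["gripper_width"])
a=env.grab_frame("side"); crop(a,260,190,330,300,5.4,"s19.png")
E
```

```text
time_s: 26.48
ee_pos: [462.3, 305.7, 93.0]
ee_rot: [-89.9, 0.0, -71.0]
force: [-1.0, -0.1, 5.8]
gripper_width: 11.5
[462.26 305.66  92.99] [-1.03 -0.13  5.78] [-0.14  0.05  0.03] 11.49403789739154
```

View pics/s19.png

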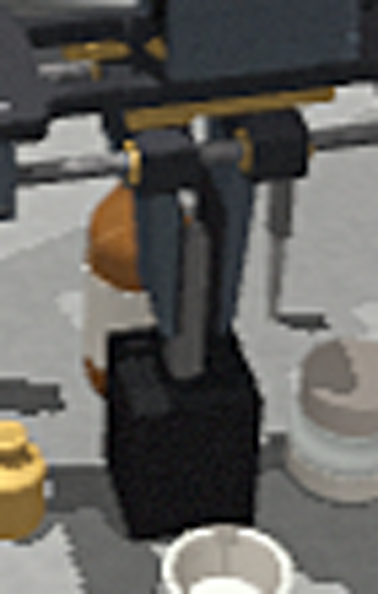

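Seated: 5.8 N at the same height as when it was gripped. Releasing and retreating.

```bash
python3 -m handwheel '[[0.4,[0,0,0],[0,0,0]],[0.4,[0,0,0],[0,0,0]],[0.4,[0,0,0],[0,0,0]],[0.4,[0,0,0],[0,0,0]],[0.4,[0,0,0],[0,0,0]],[0.4,[0,0,0],[0,0,0]],[0.4,[0,0,0],[0,0,0]],[0.4,[0,0,0],[0,0,0]],[0.4,[0,0,0],[0,0,0]],[0.4,[0,0,0],[0,0,0]]]'
python3 -m handwheel '[[0.4,[0,-8,0],[0,0,0]],[0.4,[0,-14,0],[0,0,0]],[0.4,[0,-20,0],[0,0,0]],[0.4,[0,-26,0],[0,0,0]],[0.4,[0,-28,0],[0,0,0]],[0.4,[0,-28,0],[0,0,0]],[0.4,[0,-28,0],[0,0,0]],[0.4,[0,-28,0],[0,0,0]],[0.4,[-10,-20,0],[0,0,0]],[0.4,[-10,-20,0],[0,0,0]]]'
python3 -m handwheel '[[0.4,[-20,0,0],[0,0,0]],[0.4,[-30,0,0],[0,0,0]],[0.4,[-30,0,0],[0,0,0]],[0.4,[-30,0,0],[0,0,0]],[0.4,[-20,0,0],[0,0,0]],[0.4,[0,0,0],[0,0,0]],[0.4,[0,0,0],[0,0,0]],[0.4,[0,0,0],[0,0,0]],[0.4,[0,0,0],[0,0,0]],[0.4,[0,0,0],[0,0,0]]]'
python3 - <<'E'
from h import *
s=env.state();print(s["ee_pos"],s["force"],s["gripper_width"])
a=env.grab_frame("side"); crop(a,220,120,350,320,2.9,"s20.png")
a=env.grab_frame("top"); crop(a,90,150,420,300,2.4,"t20.png"); crop(a,330,190,420,270,8,"t20b.png")
p,im=shot(20)
E
```

```text
time_s: 27.37
ee_pos: [462.0, 305.5, 92.4]
ee_rot: [-90.0, -0.0, -71.0]
force: [0.2, -0.1, 0.1]
gripper_width: 36.4
time_s: 28.2
ee_pos: [455.5, 324.3, 315.0]
ee_rot: [-89.9, 0.0, -71.0]
force: [-0.1, -1.1, -1.4]
gripper_width: 36.5
time_s: 29.03
ee_pos: [413.6, 446.3, 312.8]
ee_rot: [-90.0, -0.0, -71.0]
force: [-0.6, -0.2, 0.1]
gripper_width: 36.3
[413.56 446.31 312.81] [-0.59 -0.25  0.13] 36.34168141831435
```

View pics/s20.png

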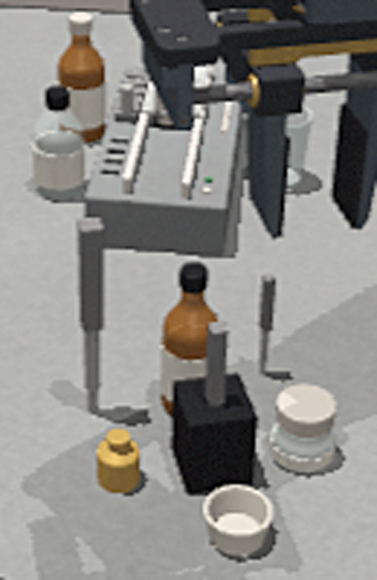

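View pics/t20.png

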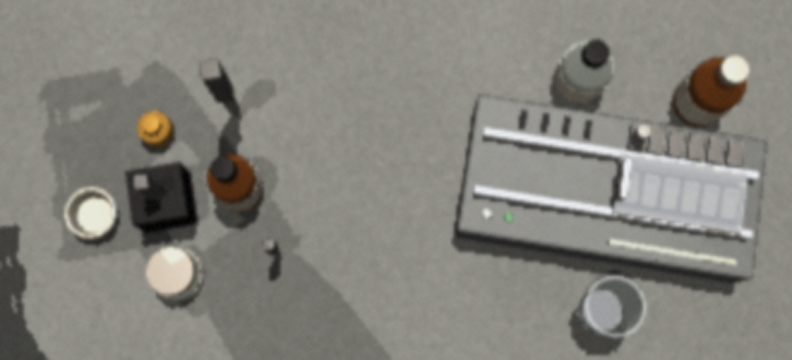

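View pics/t20b.png

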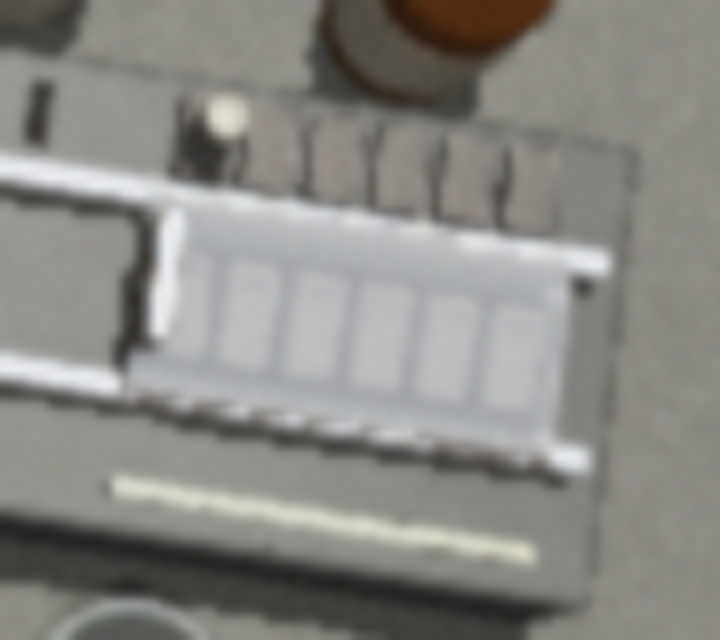

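Run:
```python
from h import *
print("stylus top",tri([ray("top",(90+142/2.4,150+182/2.4)),ray("side",(220+218/2.9,120+326/2.9))]))
print(env.job_done())
```

```text
stylus top (array([461.11, 306.51, 130.13]), np.float64(0.6579514667284212))
the job is handed in; nothing more can be done
None
```

I switched on channel 6, slid the guard shut and stood the stylus back in its holder. The job was handed in at about 29 s.

- **Which channel:** The cartridge stands behind rocker 6. Its top measured z 92.7 at box y −13, against −15 for that channel.
- **Which stylus:** I used the one in the holder, whose top measured z 130. The other two were the wrong size, with tops at z 180 and z 98.
- **Press:** I slid the guard open by its rib and pressed the rear of rocker 6 with the tip. The tip reached z of about 61 and the force rose from 3 N to 9 N, so the rocker was at its stop. The wrist picture afterwards showed its mark shifted, while the other five looked unchanged.
- **Guard:** It ended against its stop at 6 N. Its edges matched the shut position within about 1 mm. It seems to have started about 6 mm ajar.
- **Stylus returned:** It bottomed out at 5.8 N, at the height where I had gripped it. Its top measured z 130.1 after release.
- **Surroundings:** The bottles and other things look unmoved in the last side and top pictures. The hand never came near the box.

**Less certain:** I judged rocker 6 by the force stop and the picture, not by a measured angle. My first estimate of the box's y was about 1 mm off from the later views, and I corrected for it before pressing.

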